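# Re-set an incense coil carrier in its ratchet clamp

### The arm

A 6-joint arm with a two-finger parallel gripper is mounted at the origin on the work surface. World frame = base frame: x ahead of the robot, y to its left, z up, the work surface at z = 0. Lengths are in m, angles in rad, forces in N, time in s.
With the tool pointing down it reaches from about 0.35 to 0.975 m from the base axis. Payload 7.1 kg.
Tool frame: the origin (TCP) lies midway between the tips of the shut fingers; the grasp point (between the pads) lies 19 mm behind it (bot.hold_point_z is the distance from the TCP to the grasp point, in m); y points along the fingers, x is the direction in which the jaws open and shut, and the axes are right-handed (so a half turn about y gives the same grasp; the last joint's range is limited). The gripper opens to 88 mm and grips with 3 to 60 N. Pads are 20 mm wide; open, the fingers measure 115 mm over their backs; the gripper's body (75 mm by 178 mm) begins 61 mm behind the grasp point.
Start: joints at [1.218, 0.423, 1.63, -0, 1.089, -0.019], TCP at [0.205, 0.59, 0.223] pointing down, gripper open.
Joint ranges: [-3, 3], [-0.9, 2.11], [0.09, 2.58], [-1.31, 4.45], [0.11, 2.69], [-2.54, 2.54]. Speed limits (rad/s): [2.39, 2.39, 3.01, 3.14, 3.14, 3.14].

### API

Orientations are given as a unit quaternion [x, y, z, w].
In Python, from rig import bot gives the robot as it stands. The module is installed in compiled form; this text tells all that it offers.
- The arm moves only by the shell command python3 -m crank 'ROWS' [FORCE]. ROWS is JSON, a list of rows, each a list of 7 numbers: the shift along the tool's x, y, z in cm, then the turn, a rotation vector about the tool's x, y, z in units of 6 degrees (1.0 is 6 degrees), then the opening, from 0 (shut) to 1 (fully open). In form: [[x, y, z, ax, ay, az, gripper], ...]. A call has 1 to 8 rows; each row shifts and turns the commanded pose from where the row before left it, along the tool's axes as they then stand; what a row does not reach is not made up. A row lasts 1/12 s, in which the tool goes at most 41.7 mm and 7.16 degrees, less where a joint would pass 70% of its speed; a pose out of reach is approached as far as the arm can. A call is refused whole if a number of a shift passes 4.17 or a number of a turn 1, either way. A call with a gripper value outside its range is refused whole. The fingers move at their own pace and stop on an object; FORCE is the grip in N (left out, the last holds). Time passes only in rows, so rows that do not move let the fingers close. It gives the time, the measured TCP pose, the force and the opening at its end, in the units of the state.
- bot.sense(): the state, without advancing time (a new reading comes with each control period).
- bot.capture(name): name is "side" or "top"; returns a dict with "image" (420x560x3 uint8, blue, green, red), "fovy" (degrees; the focal length in pixels is half the picture's height over the tangent of half this angle, whatever the lens; pixels are square), "cx", "cy" (the principal point, pixels), "D" ([k1, k2, p1, p2, k3] as OpenCV has them; the pictures are not rectified), "R" (3x3) and "t" (3): a world point X has camera coordinates R X + t. Camera axes: x right, y down, z forward; pixel columns grow to the right and rows downward; lengths in m; the calibration is good to about 2 mm. A picture is of the moment at which its call begins. There is no depth.
- bot.hand_in(): hands the job in, once; it reports no verdict.
The state is a dict: "clock": time; "joint_pos": joint angles; "joint_velocities": joint speeds; "effort": joint torques, N m; "ee_pos": TCP position; "tool_rot": TCP orientation; "ft_force": force on the tool from outside, world axes, zero at the start; "torque": the same for the moment, N m; "gripper_width": opening from 0.0 (shut) to 1.0 (fully open).
Only numpy, scipy, OpenCV 4.12 (cv2) and the standard library are available. Lean on these libraries where they do the work, as an engineer would, in place of code of your own. Each camera call takes 0.05 s, during which the arm holds its last target.

### The job

The wooden carrier with the incense coil sits too far out in the scissor clamp of the tying jig. Press the clamp's thumb paddle sideways (down) so that its ratchet lets go and the jaws spring open, then push the carrier in towards the clamp until its outer edge, the straight edge farthest from the clamp, lies on the scribed line, square to it, and squeeze the two handles together until the ratchet catches and the clamp keeps hold of the carrier by itself. Do not bump the lamp over the handles or disturb the coils and the tin standing around.

Things in the scene. Friction and masses are not known exactly. Their poses are not given: they have to be found in the camera images.
- fixture: Tying jig fixed to the table: wooden baseboard 12 mm thick, x = -145 to +205, y = -80 to +80 mm, and side wings under the lamp's posts. Origin: on the table, right under the clamp's pivot. +x points from the pivot to jaws and carrier, roughly to the robot; -x along the handles, away from it; z up.
- line (a point): Middle of the dark line scribed across the baseboard's upper face (152 mm long, along the fixture's y), 134 mm from the pivot towards +x of the fixture; axes as the fixture's. It shows on both sides of the carrier.
- carrier: Loose wooden carrier, 148 mm long (its x), 20 mm thick, 0.2 to 0.45 kg, flat on the baseboard (origin 12 mm over the table). Tongue 40 mm wide (x = -74 to +2) between the jaws; head 90 mm wide (x = +2 to +74) with a dark incense coil, 66 mm across, 14 mm thick, at x = 37. Origin: centre of the underside; x away from the clamp. Starts 15 to 38 mm too far out (+x of the fixture).
- outer_edge (a point): Middle of the lower outer edge of the carrier's head (x = +74 mm of the carrier): this straight 90 mm edge must lie on the line.
- clamp (a joint): Opening of the scissor clamp in rad (each arm turns this much, both together). About 0 as found: on the second tooth. About 0.06: on the first tooth. 0.135: fully open by its spring, about 2.5 mm free on each side of the tongue. Stop at -0.03. A tooth engages when passed by 0.01 while closing, then stays; either tooth holds the carrier. Closing takes about 10 N on each handle.
- loop (a point): Middle of the left (+y) handle, an open steel finger loop 42 mm long, 7 mm thick (top 64 mm over the table), 86 mm from the pivot; turns with its arm. Its outer side lies 10 mm further out. Over their outer sides, loop and paddle measure 40 mm when locked, about 63 mm fully open.
- paddle (a point): Centre of the top of the right (-y) handle: solid thumb paddle 38 mm long, 17 wide, 14 thick, top 70 mm over the table (6 mm above the loop's), 85 mm from the pivot. Pressed down here by 5 to 8 mm (about 7 N; stop at 8.5 mm) it frees the teeth; the clamp springs open, the paddle moving outward (-y) by up to 11 mm. Let go, it springs back up.
- lamp: Fixed lamp just past the handles: aluminium batten 45 mm wide (fixture's x), 330 long (y), 18 thick, lower face 203 mm over the table, over x = -141 to -96 mm of the fixture; origin 1 to 2 mm above the middle of that face. Two 12 mm posts at y = +-152 mm. A hand pointing straight down strikes it at the handles: come in leaning back to the pivot's side (+x of the fixture), 25 to 35 degrees from vertical.
- coil_stack: Bystander: loose stack of dark coils, 110 mm across, 42 mm high, 0.35 kg. Origin under its centre.
- coil_low: Bystander: loose low pile of dark coils, 100 mm across, 22 mm high, 0.25 kg. Origin under its centre.
- tin: Bystander: loose closed metal tin, 66 mm across, 110 mm high, 0.4 kg. Origin under its centre.
- pivot (a point): Pivot of the steel scissor clamp, which lies level, 60 mm over the table; axes as the fixture's. A low bridge carries it (posts at x = 0, y = +-58 mm; 40 to 48 mm high); the carrier's tongue slides under it. Jaws with sprung rubber pads stand at x = 19 to 53 mm, y = 20 to 45 mm either side, from 19 mm over the table up. The ratchet strip crosses between the handles at x = -60 mm, 75 mm high.
There are look-alikes about, which are no part of the job. What is shaped like the carrier but orange or turquoise is not meant.

How it is judged:
By the outcome, as a careful person would: the job done as asked, in the order asked, and still so for the second after the job is handed in, with the robot touching nothing.
It also fails if it takes over 61 s, if anything falls off the work surface, if the arm or the gripper's body presses on something with over 40 N, if the wrist force passes 120 N, or if a joint passes its speed limit or range.

## Working session

There is one attempt and no reset: what is moved stays moved. The work goes in short steps, Python scripts to look and compute and a shell command to move; the robot and the scene stay as the last step left them, time stands still between calls to the robot, and variables do not carry over. Pictures are saved under pics/ and viewed, and the job is handed in when it is done.

```bash
mkdir -p pics; cat > h.py <<'E'
import numpy as np, cv2
from rig import bot
from scipy.spatial.transform import Rotation as R
def cap(n,f):
    c=bot.capture(n); cv2.imwrite('pics/'+f,c['image']); 
    np.save('pics/'+f+'.npy',c,allow_pickle=True); return c
def K(c):
    f=210/np.tan(np.radians(c['fovy'])/2); return np.array([[f,0,c['cx']],[0,f,c['cy']],[0,0,1.]])
def proj(c,X):
    rv=cv2.Rodrigues(np.array(c['R'],float))[0]
    return cv2.projectPoints(np.array(X,float).reshape(-1,1,3),rv,np.array(c['t'],float),K(c),np.array(c['D'],float))[0].reshape(-1,2)
def unproj(c,uv,z):
    u=cv2.undistortPoints(np.array(uv,float).reshape(-1,1,2),K(c),np.array(c['D'],float)).reshape(-1,2)
    Rm=np.array(c['R'],float);t=np.array(c['t'],float).ravel();o=-Rm.T@t
    d=np.c_[u,np.ones(len(u))]@Rm
    return o+d*((z-o[2])/d[:,2])[:,None]
def load(f): return np.load('pics/'+f+'.npy',allow_pickle=True).item()
E
python3 - <<'E'
from h import *
for n in('top','side'):
    c=cap(n,n+'0.png');print(n,c['fovy'],c['cx'],c['cy'],c['D'],-np.array(c['R']).T@np.array(c['t']).ravel(),np.array(c['R']).round(3))
s=bot.sense();print(s)
E
```

```text
top 50.19083502016909 273.51667478507176 218.68157913457807 [-0.05574921  0.          0.          0.          0.        ] [0.3146747 0.0631921 1.2201171] [[-0.118 -0.993 -0.002]
 [-0.965  0.115 -0.237]
 [ 0.236 -0.026 -0.971]]
side 54.61360174131537 278.6603300947896 213.5442670507308 [-0.01190049  0.          0.          0.          0.        ] [ 0.43030961 -0.82091358  0.70528668] [[ 0.988 -0.156  0.02 ]
 [-0.066 -0.526 -0.848]
 [ 0.143  0.836 -0.529]]
{'clock': 0.1, 'joint_pos': array([ 1.21798733e+00,  4.23756212e-01,  1.63059104e+00,  1.26412980e-05,
        1.08856907e+00, -1.89927458e-02]), 'joint_velocities': array([ 0.00128899, -0.00259538, -0.00199098, -0.00090162,  0.00014358,
       -0.00012039]), 'effort': array([-2.31389940e-04, -5.45617497e+01, -2.74323803e+01,  6.44532032e-02,
        1.88071345e-02, -3.83119277e-05]), 'ee_pos': array([0.20458324, 0.59005739, 0.2219934 ]), 'tool_rot': array([ 0.57638055,  0.40959406, -0.41037128, -0.57585899]), 'ft_force': array([ 0.64869243, -0.05864989, -0.01751696]), 'torque': array([0.00123696, 0.02938172, 0.03619744]), 'gripper_width': 1.0003549600759565}
```

View pics/top0.png

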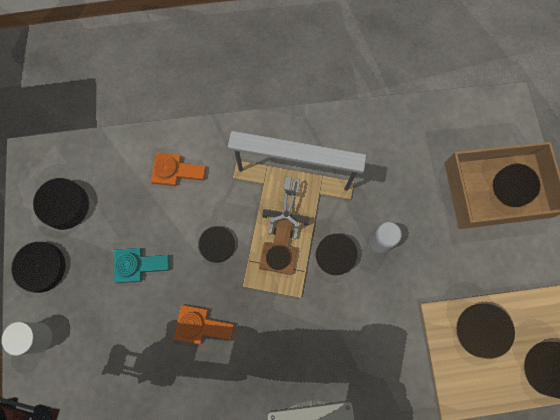

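View pics/side0.png

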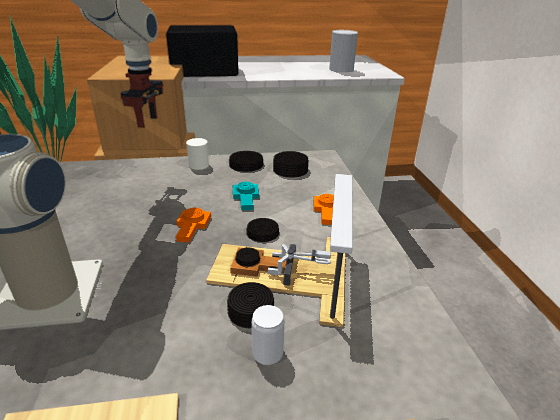

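The top view shows the jig around px (285,235), with the carrier head at (279,257), the lamp at (296,152), coils at (217,244) and (336,254), and the tin at (388,237). The side view agrees with it. Next I'll zoom in to measure.

```bash
python3 - <<'E'
from h import *
a=load('top0.png')['image'][120:310,190:410]; cv2.imwrite('pics/z1.png',cv2.resize(a,None,fx=3.5,fy=3.15,interpolation=cv2.INTER_CUBIC)[:600])
a=load('top0.png')['image'][165:305,230:345]; cv2.imwrite('pics/z2.png',cv2.resize(a,None,fx=4.2,fy=4.2,interpolation=cv2.INTER_CUBIC))
a=load('side0.png')['image'][165:355,195:375]; cv2.imwrite('pics/z3.png',cv2.resize(a,None,fx=3,fy=3,interpolation=cv2.INTER_CUBIC))
E
```

```text
(no output)
```

View pics/z2.png

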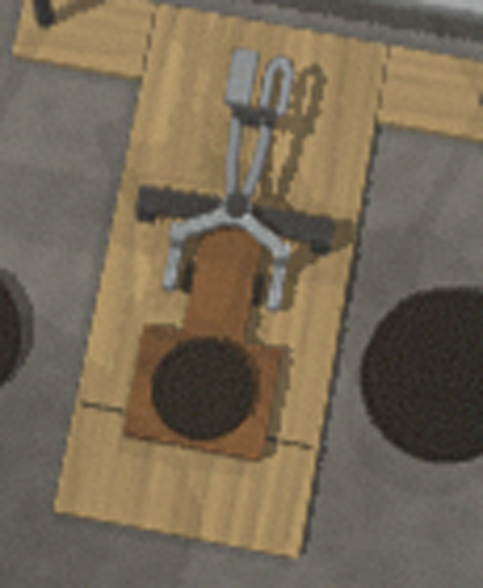

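View pics/z3.png

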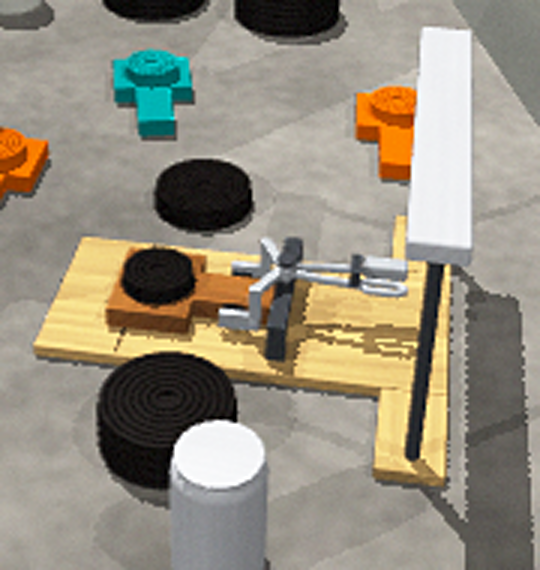

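```bash
cat > fit.py <<'E'
from h import *
from scipy.optimize import least_squares
t=load('top0.png');s=load('side0.png')
def z2(p): return np.array(p)/4.2+[230,165]-0.38
def z3(p): return np.array(p)/3+[195,165]-0.33
obs=[(t,z2((55,510)),(.205,-.08,.012)),(t,z2((299,555)),(.205,.08,.012)),(t,z2((82,404)),(.134,-.076,.012)),(t,z2((312,447)),(.134,.076,.012)),
(t,z2((235,205)),(0,0,.062)),(s,z3((82,238)),(.205,-.08,.012)),(s,z3((34,346)),(.205,.08,.012))]
def W(p,X):
    X=np.array(X).reshape(-1,3);c,q=np.cos(p[2]),np.sin(p[2])
    return np.c_[p[0]+c*X[:,0]-q*X[:,1],p[1]+q*X[:,0]+c*X[:,1],X[:,2]]
if __name__=='__main__':
    f=lambda p:np.concatenate([(proj(c,W(p,X))[0]-u) for c,u,X in obs])
    r=least_squares(f,[.5,.05,3.0],loss='soft_l1');print(r.x,f(r.x).reshape(-1,2).round(1).tolist())
    p=r.x
    print('line',W(p,(.134,0,.012)),'paddle',W(p,(-.085,-.013,.07)),'lamp',W(p,(-.096,0,.203)))
    for n,c in(('t',t),('s',s)):
        for k,X in dict(coil=(.0,0,0)).items(): pass
    # carrier top-face corners, outer edge
    for u in[(124,436),(263,460),(146,325),(287,348)]:
        X=unproj(t,z2(u),.032)[0]; c,q=np.cos(p[2]),np.sin(p[2]);d=X[:2]-p[:2];print(u,(c*d[0]+q*d[1]).round(4),(-q*d[0]+c*d[1]).round(4))
    for u,z in[((241,77),.07),((278,88),.064)]:
        X=unproj(t,z2(u),z)[0]; c,q=np.cos(p[2]),np.sin(p[2]);d=X[:2]-p[:2];print('h',u,X,(c*d[0]+q*d[1]).round(4),(-q*d[0]+c*d[1]).round(4))
    for nm,u,z in[('low',(217,243),.022),('stack',(336.5,254),.042),('tin',(389,235),.11)]:
        X=unproj(t,u,z)[0];c,q=np.cos(p[2]),np.sin(p[2]);d=X[:2]-p[:2];print(nm,X,(c*d[0]+q*d[1]).round(4),(-q*d[0]+c*d[1]).round(4))
    I=t['image'].copy()
    b=cv2.resize(I[165:305,230:345],None,fx=5,fy=5,interpolation=cv2.INTER_CUBIC)
    def seg(A,B,col):
        a=proj(t,W(p,[A,B]));a=((a-[230,165]+.5)*5).astype(int);cv2.line(b,tuple(map(int,a[0])),tuple(map(int,a[1])),col,1)
    seg((.205,-.08,.012),(.205,.08,.012),(0,0,255));seg((.205,-.08,.012),(-.145,-.08,.012),(0,0,255));seg((.205,.08,.012),(-.145,.08,.012),(0,0,255))
    seg((.134,-.076,.012),(.134,.076,.012),(255,0,0));seg((0,0,.06),(-.1,0,.06),(0,255,0))
    cv2.imwrite('pics/z4.png',b[:600]) if 0 else cv2.imwrite('pics/z4.png',cv2.resize(b,None,fx=.85,fy=.85))
E
python3 fit.py
```

```text
[ 6.04852199e-01 -1.02379968e-03  2.84349137e+00] [[-0.2, 0.3], [0.6, 0.4], [-0.1, -0.1], [0.4, -0.3], [0.0, 0.5], [0.5, -0.8], [0.3, -0.1]]
line [[0.47676215 0.03833277 0.012     ]] paddle [[ 0.68992152 -0.01356214  0.07      ]] lamp [[ 0.6966182  -0.02921955  0.203     ]]
(124, 436) 0.152 -0.0439
(263, 460) 0.1513 0.0452
(146, 325) 0.0793 -0.0433
(287, 348) 0.078 0.0482
h (241, 77) [ 0.68787876 -0.0151203   0.07      ] -0.0835 -0.0109
h (278, 88) [ 0.67962683 -0.0382495   0.064     ] -0.0824 0.0136
low [0.55609655 0.19192061 0.022     ] 0.1033 -0.1701
stack [ 0.48487407 -0.12285709  0.042     ] 0.0789 0.1517
tin [ 0.50715319 -0.25186874  0.11      ] 0.0197 0.2685
```

View pics/z4.png

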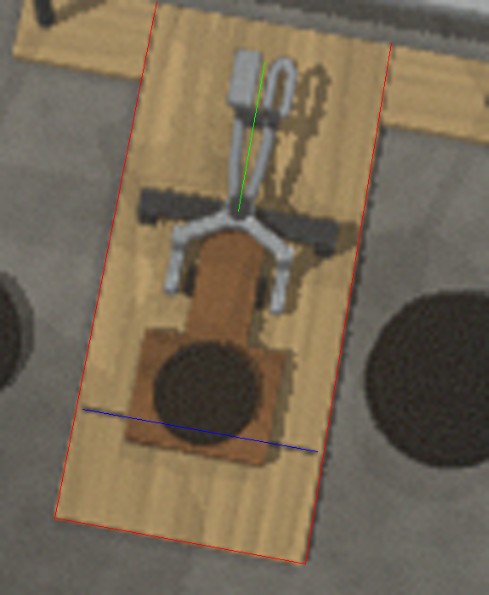

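The overlay fits within about 0.5 px. The carrier's outer edge is about 17.5 mm past the line and roughly square. Next I'll plan the approach to the paddle.

```bash
cat > plan.py <<'E'
from h import *
P=np.array([.60485,-.00102,2.8435])
c,q=np.cos(P[2]),np.sin(P[2]); F=np.array([[c,-q,0],[q,c,0],[0,0,1]]); O=np.array([P[0],P[1],0])
def w(X): return O+F@np.array(X,float)
def f(X): return F.T@(np.array(X)-O)
def orient(lean,sg=1):
    # tool z: down leaning to -xf ; tool x = sg*yf
    a=np.radians(lean); z=np.array([-np.sin(a),0,-np.cos(a)]); x=np.array([0,sg,0.]); y=np.cross(z,x)
    return F@np.c_[x,y,z]
def cur():
    s=bot.sense(); return s,np.array(s['ee_pos']),R.from_quat(s['tool_rot']).as_matrix()
def report(Rt=None,Xt=None):
    s,p,Rm=cur(); print('clk',round(s['clock'],2),'tcp_f mm',(f(p)*1e3).round(1),'ft_f',(F.T@s['ft_force']).round(1),'g',round(s['gripper_width'],3))
    if Rt is not None:
        rv=R.from_matrix(Rm.T@Rt).as_rotvec(degrees=True); print('turn units(6deg)',(rv/6).round(2))
    if Xt is not None:
        d=(w(Xt)-p)*100; print('shift cm now-axes',(Rm.T@d).round(2),'after-turn axes',None if Rt is None else (Rt.T@d).round(2))
E
python3 - <<'E'
from plan import *
s,p,Rm=cur();print(Rm.round(3))
for sg in(1,-1): print(sg);report(orient(30,sg),(-.0187,-.017,.205))
E
```

```text
[[ 0.328 -0.    -0.945]
 [ 0.945 -0.001  0.328]
 [-0.001 -1.     0.   ]]
1
clk 0.1 tcp_f mm [ 556.2 -447.5  222. ] ft_f [-0.6 -0.1 -0. ] g 1.0
turn units(6deg) [-0.25 25.72 14.85]
shift cm now-axes [-40.96   1.75 -58.99] after-turn axes [ 43.05 -48.94  30.22]
-1
clk 0.1 tcp_f mm [ 556.2 -447.5  222. ] ft_f [-0.6 -0.1 -0. ] g 1.0
turn units(6deg) [-20.    -0.19  -0.36]
shift cm now-axes [-40.96   1.75 -58.99] after-turn axes [-43.05  48.94  30.22]
```

The tool's y axis is the approach direction, so I'll redo the orientation with that.

```bash
python3 - <<'E'
s=open('plan.py').read()
s=s.replace("z=np.array([-np.sin(a),0,-np.cos(a)]); x=np.array([0,sg,0.]); y=np.cross(z,x)","y=np.array([-np.sin(a),0,-np.cos(a)]); x=np.array([0,sg,0.]); z=np.cross(x,y)")
open('plan.py','w').write(s)
E
python3 - <<'E'
from plan import *
for sg in(1,-1): print(sg);report(orient(30,sg),(-.0187,-.017,.205));report(orient(0,sg))
E
```

```text
1
clk 0.1 tcp_f mm [ 556.2 -447.5  222. ] ft_f [-0.6 -0.1 -0. ] g 1.0
turn units(6deg) [ 0.16 28.66 -7.68]
shift cm now-axes [-40.96   1.75 -58.99] after-turn axes [43.05 30.22 48.94]
clk 0.1 tcp_f mm [ 556.2 -447.5  222. ] ft_f [-0.6 -0.1 -0. ] g 1.0
turn units(6deg) [ 2.000e-02  2.966e+01 -0.000e+00]
-1
clk 0.1 tcp_f mm [ 556.2 -447.5  222. ] ft_f [-0.6 -0.1 -0. ] g 1.0
turn units(6deg) [-5.   -0.33 -0.1 ]
shift cm now-axes [-40.96   1.75 -58.99] after-turn axes [-43.05  30.22 -48.94]
clk 0.1 tcp_f mm [ 556.2 -447.5  222. ] ft_f [-0.6 -0.1 -0. ] g 1.0
turn units(6deg) [-0.   -0.34 -0.01]
```

```bash
python3 -m crank '[[-2.3,0.1,-3.3,0,0,0,0],[-2.3,0.1,-3.3,0,0,0,0],[-2.3,0.1,-3.3,0,0,0,0],[-2.3,0.1,-3.3,0,0,0,0],[-2.3,0.1,-3.3,0,0,0,0],[-2.3,0.1,-3.3,0,0,0,0],[-2.3,0.1,-3.3,0,0,0,0],[-2.3,0.1,-3.3,0,0,0,0]]' 25 && python3 -m crank '[[-2.3,0.1,-3.3,0,0,0,0],[-2.3,0.1,-3.3,0,0,0,0],[-2.3,0.1,-3.3,0,0,0,0],[-2.3,0.1,-3.3,0,0,0,0],[-2.3,0.1,-3.3,0,0,0,0],[-2.3,0.1,-3.3,0,0,0,0]]' && python3 -m crank '[[0,0,0,-1,0,0,0],[0,0,0,-1,0,0,0],[0,0,0,-1,0,0,0],[0,0,0,-1,0,0,0],[0,0,0,-1,0,0,0],[0,0,0,0,-0.3,0,0]]'
python3 -c "
from plan import *
report(orient(30,-1),(-.0187,-.018,.205))"
```

```text
clock: 0.77
ee_pos: [0.3945, 0.3283, 0.2145]
tool_rot: [0.576, 0.41, -0.41, -0.576]
ft_force: [-0.1, -0.7, 0.3]
gripper_width: 0.436
clock: 1.27
ee_pos: [0.5364, 0.133, 0.2085]
tool_rot: [-0.576, -0.41, 0.41, 0.576]
ft_force: [0.3, 0.6, 0.2]
gripper_width: 0.012
clock: 1.77
ee_pos: [0.533, 0.1331, 0.2069]
tool_rot: [0.697, 0.502, -0.308, -0.409]
ft_force: [-0.7, -0.6, 0.1]
gripper_width: 0.007
clk 1.77 tcp_f mm [ 108.  -107.1  206.9] ft_f [0.5 0.8 0.1] g 0.007
turn units(6deg) [-0.27 -0.02 -0.23]
shift cm now-axes [ -8.74   6.4  -11.08] after-turn axes [ -8.91   6.5  -10.88]
```

```bash
python3 -m crank '[[0,0,0,-0.27,0,-0.23,0],[-2.2,1.6,-2.7,0,0,0,0],[-2.2,1.6,-2.7,0,0,0,0],[-2.2,1.6,-2.7,0,0,0,0],[-2.2,1.6,-2.7,0,0,0,0],[0,0,0,0,0,0,0]]'
python3 -c "
from plan import *
report(orient(30,-1),(-.0187,-.018,.205));report(orient(30,-1),(-.0637,-.018,.127))
cap('top','top1.png');cap('side','side1.png')
for n in ('top','side'):
  c=load(n+'1.png'); print(proj(c,cur()[1]))
a=load('top1.png')['image'][120:300,190:390]; b=load('side1.png')['image'][130:310,195:395]
cv2.imwrite('pics/z5.png',cv2.resize(np.hstack([a,b]),None,fx=2,fy=2,interpolation=cv2.INTER_CUBIC))"
```

```text
clock: 2.27
ee_pos: [0.6335, 0.0083, 0.2072]
tool_rot: [0.697, 0.514, -0.295, -0.403]
ft_force: [-0.2, -0.3, 0.3]
gripper_width: 0.001
clk 2.27 tcp_f mm [-24.6 -17.3 207.2] ft_f [0.1 0.3 0.3] g 0.001
turn units(6deg) [ 0.01 -0.04  0.01]
shift cm now-axes [ 0.06 -0.1   0.62] after-turn axes [ 0.07 -0.1   0.62]
clk 2.27 tcp_f mm [-24.6 -17.3 207.2] ft_f [0.1 0.3 0.3] g 0.001
turn units(6deg) [ 0.01 -0.04  0.01]
shift cm now-axes [0.06 8.9  0.63] after-turn axes [0.07 8.9  0.63]
[[280.60052018 189.19021169]]
[[302.2754437  202.38397578]]
```

View pics/z5.png

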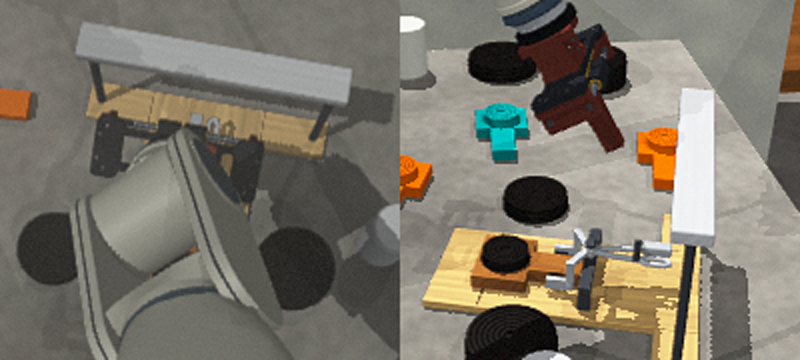

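The side view shows the tip at about (299,205) px, which matches the projected TCP at (302,202), and it is clear of the lamp. Next I'll descend along the tool axis.

```bash
python3 -c "
from plan import *
report(orient(30,-1),(-.0920,-.018,.084))"
python3 -m crank '[[0,3,0.15,0,0,0,0],[0,3,0.1,0,0,0,0],[0.05,3,0.1,0,0,0,0],[0,2.5,0,0,0,0,0],[0,2,0,0,0,0,0],[0,0,0,0,0,0,0]]'
python3 -c "
from plan import *
report(orient(30,-1),(-.0920,-.018,.084))"
```

```text
clk 2.37 tcp_f mm [-20.6 -19.  206.1] ft_f [ 0.2  0.1 -0.6] g 0.008
turn units(6deg) [-0.02 -0.03  0.01]
shift cm now-axes [-0.11 14.14 -0.12] after-turn axes [-0.1  14.14 -0.08]
clock: 2.87
ee_pos: [0.6902, -0.0044, 0.0838]
tool_rot: [0.695, 0.514, -0.299, -0.404]
ft_force: [-0.8, -0.3, -0.2]
gripper_width: 0.005
clk 2.87 tcp_f mm [-82.6 -21.8  83.8] ft_f [ 0.7  0.5 -0.2] g 0.005
turn units(6deg) [-0.07  0.01  0.01]
shift cm now-axes [-0.38  0.45 -0.83] after-turn axes [-0.38  0.46 -0.82]
```

```bash
python3 -m crank '[[-0.2,0.25,-0.4,0,0,0,0],[-0.2,0.2,-0.4,0,0,0,0],[0,0,0,0,0,0,0],[0,0,0,0,0,0,0]]'
python3 -c "
from plan import *
report(orient(30,-1),(-.0920,-.018,.078))
c=cap('side','side2.png');t=cap('top','top2.png')
a=t['image'][140:290,190:390]; b=c['image'][180:330,225:425]
cv2.imwrite('pics/z6.png',cv2.resize(np.hstack([a,b]),None,fx=2,fy=2,interpolation=cv2.INTER_CUBIC))"
```

```text
clock: 3.2
ee_pos: [0.6995, -0.0115, 0.0895]
tool_rot: [0.696, 0.516, -0.296, -0.403]
ft_force: [-0.5, 0.5, 0.2]
gripper_width: 0.008
clk 3.2 tcp_f mm [-93.5 -17.8  89.5] ft_f [ 0.6 -0.3  0.2] g 0.008
turn units(6deg) [-0.   -0.01  0.03]
shift cm now-axes [0.01 0.92 0.71] after-turn axes [0.02 0.92 0.71]
```

View pics/z6.png

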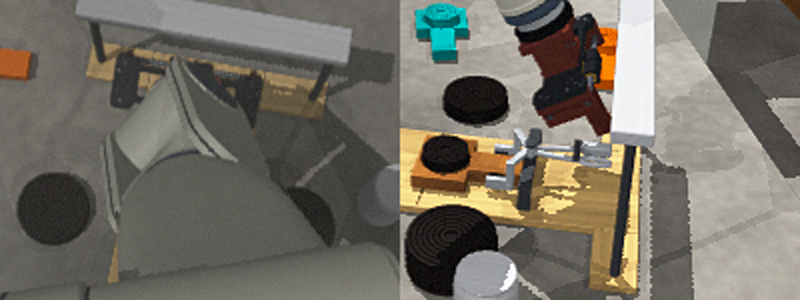

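The side view shows the fingertip just above the paddle, around (605,132) in the crop. I'll press straight down in small steps.

```bash
python3 -m crank '[[0,0.43,0.25,0,0,0,0],[0,0.43,0.25,0,0,0,0],[0,0.17,0.1,0,0,0,0],[0,0,0,0,0,0,0]]'
python3 -m crank '[[0,0.17,0.1,0,0,0,0],[0,0,0,0,0,0,0]]'
python3 -m crank '[[0,0.17,0.1,0,0,0,0],[0,0,0,0,0,0,0]]'
python3 -c "
from plan import *
report(orient(30,-1),(-.0920,-.018,.075))"
```

```text
clock: 3.63
ee_pos: [0.6989, -0.0118, 0.076]
tool_rot: [0.696, 0.515, -0.297, -0.403]
ft_force: [0.2, -0.7, -0.3]
gripper_width: 0.005
clock: 3.8
ee_pos: [0.6994, -0.0118, 0.0745]
tool_rot: [0.696, 0.515, -0.297, -0.403]
ft_force: [-3.0, -0.6, 5.1]
gripper_width: 0.005
clock: 3.97
ee_pos: [0.6996, -0.0118, 0.0727]
tool_rot: [0.696, 0.515, -0.296, -0.403]
ft_force: [-1.8, 0.6, 5.4]
gripper_width: 0.004
clk 3.97 tcp_f mm [-93.8 -17.5  72.7] ft_f [ 1.9 -0.1  5.4] g 0.004
turn units(6deg) [-0.01 -0.01  0.03]
shift cm now-axes [ 0.05 -0.28  0.04] after-turn axes [ 0.05 -0.29  0.04]
```

Contact came at a TCP height of about 75 mm, as expected. I'll press on to 6–7 mm.

```bash
python3 -m crank '[[0,0.17,0.1,0,0,0,0],[0,0,0,0,0,0,0]]'
python3 -m crank '[[0,0.17,0.1,0,0,0,0],[0,0,0,0,0,0,0]]'
python3 -c "
from plan import *
report(orient(30,-1),(-.0920,-.018,.0685))
c=cap('side','side3.png');b=c['image'][180:330,225:425]
cv2.imwrite('pics/z7.png',cv2.resize(b,None,fx=4,fy=4,interpolation=cv2.INTER_CUBIC))"
```

```text
clock: 4.13
ee_pos: [0.7001, -0.0115, 0.071]
tool_rot: [0.696, 0.516, -0.296, -0.403]
ft_force: [-0.4, -3.0, 5.3]
gripper_width: 0.008
clock: 4.3
ee_pos: [0.7007, -0.011, 0.0692]
tool_rot: [0.696, 0.516, -0.296, -0.403]
ft_force: [1.0, 1.3, 5.4]
gripper_width: 0.004
clk 4.3 tcp_f mm [-94.5 -18.6  69.2] ft_f [-0.6 -1.6  5.4] g 0.004
turn units(6deg) [ 0.01 -0.01  0.05]
shift cm now-axes [-0.06 -0.06  0.26] after-turn axes [-0.06 -0.06  0.26]
```

View pics/z7.png

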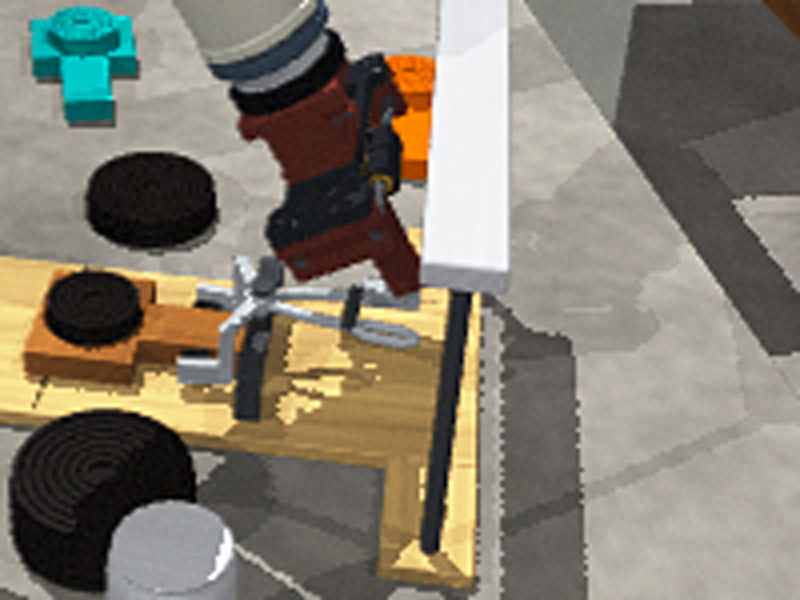

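The side view shows the clamp sprung open: the loop is out at (388,333) and the jaws have spread. Next I'll retreat along the lean, then stand the hand upright beyond the carrier.

```bash
python3 -m crank '[[0,-0.87,-0.5,0,0,0,0],[0,-0.87,-0.5,0,0,0,0],[0,-3.3,0,0,0,0,0],[0,-3.3,0,0,0,0,0],[0,-3.3,0,0,0,0,0],[0,-3.3,0,0,0,0,0]]'
python3 -m crank '[[0,0,2,1,0,0,0.5],[0,0,2,1,0,0,0.5],[0,0,3,1,0,0,0.5],[0,0,4,1,0,0,0.5],[0,0,4,1,0,0,0.5],[0,0,4,0,0,0,0.5],[0,0,0,0,0,0,0.5]]'
python3 -c "
from plan import *
report(orient(0,-1),(.185,0,.06))
t=cap('top','top4.png')"
```

```text
clock: 4.85
ee_pos: [0.6349, 0.0072, 0.2031]
tool_rot: [0.695, 0.515, -0.297, -0.404]
ft_force: [0.8, 0.5, 1.0]
gripper_width: 0.004
clock: 5.43
ee_pos: [0.4538, 0.0613, 0.1613]
tool_rot: [-0.566, -0.418, 0.423, 0.571]
ft_force: [-0.0, -0.2, -0.0]
gripper_width: 0.481
clk 5.43 tcp_f mm [162.6 -15.2 161.3] ft_f [-0.   0.2 -0. ] g 0.481
turn units(6deg) [-0.1   0.01 -0.  ]
shift cm now-axes [-1.51 10.15  2.13] after-turn axes [-1.52 10.13  2.24]
```

```bash
python3 -m crank '[[-1.5,1,2.2,-0.1,0,0,0.5],[0,3,0,0,0,0,0.5],[0,3,0,0,0,0,0.5],[0,3,0,0,0,0,0.5],[0,0,0,0,0,0,0.5],[0,0,0,0,0,0,0.5]]'
python3 -c "
from plan import *
report(orient(0,-1),(.185,0,.024))
t=cap('top','top5.png');c=cap('side','side5.png')
a=t['image'][140:310,190:390]; b=c['image'][180:350,195:395]
cv2.imwrite('pics/z8.png',cv2.resize(np.hstack([a,b]),None,fx=2,fy=2,interpolation=cv2.INTER_CUBIC))"
```

```text
clock: 5.98
ee_pos: [0.4361, 0.0528, 0.0622]
tool_rot: [0.57, 0.422, -0.419, -0.567]
ft_force: [0.7, -0.2, 0.7]
gripper_width: 0.501
clk 5.98 tcp_f mm [177.1  -1.9  62.2] ft_f [-0.7 -0.   0.7] g 0.501
turn units(6deg) [0.06 0.   0.01]
shift cm now-axes [-0.19  3.82  0.81] after-turn axes [-0.19  3.82  0.79]
```

View pics/z8.png

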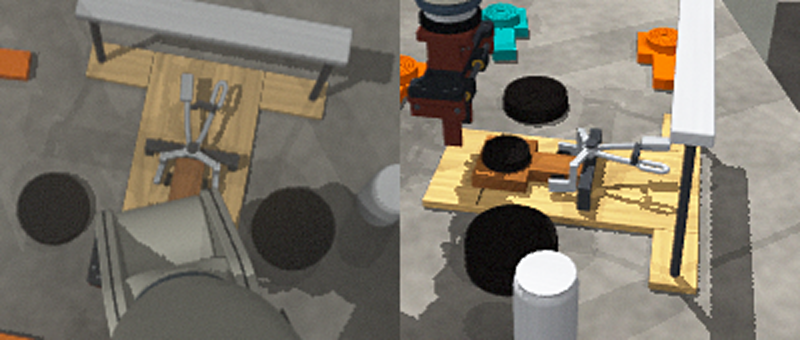

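The clamp stayed open (top crop: paddle at (187,88), loop at (220,97)). I'll lower the fingers behind the head.

```bash
python3 -m crank '[[-0.1,0,0.8,0,0,0,0.5],[0,2,0,0,0,0,0.5],[0,1.8,0,0,0,0,0.5],[0,0,0,0,0,0,0.5],[0,0,0,0,0,0,0.5]]'
python3 -c "
from plan import *
report(orient(0,-1),(.155,0,.024))"
python3 -m crank '[[0,0,-0.6,0,0,0,0.5],[0,0,-0.6,0,0,0,0.5],[0,0,-0.4,0,0,0,0.5],[0,0,-0.4,0,0,0,0.5],[0,0,0,0,0,0,0.5]]'
python3 -c "
from plan import *
report(orient(0,-1),(.144,0,.024))"
```

```text
clock: 6.5
ee_pos: [0.4288, 0.0545, 0.0257]
tool_rot: [0.571, 0.423, -0.418, -0.567]
ft_force: [-0.6, 1.2, -0.5]
gripper_width: 0.506
clk 6.5 tcp_f mm [184.5  -1.3  25.7] ft_f [ 0.9 -1.  -0.5] g 0.506
turn units(6deg) [0.08 0.01 0.02]
shift cm now-axes [-0.14  0.2  -2.95] after-turn axes [-0.13  0.17 -2.95]
clock: 6.92
ee_pos: [0.4498, 0.0483, 0.0257]
tool_rot: [0.571, 0.423, -0.417, -0.566]
ft_force: [0.5, -0.1, 1.0]
gripper_width: 0.501
clk 6.92 tcp_f mm [162.7  -1.6  25.7] ft_f [-0.5 -0.   1. ] g 0.501
turn units(6deg) [0.1  0.   0.03]
shift cm now-axes [-0.16  0.19 -1.87] after-turn axes [-0.16  0.17 -1.87]
```

```bash
python3 -m crank '[[0,0,-0.4,0,0,0,0.5],[0,0,-0.4,0,0,0,0.5],[0,0,-0.4,0,0,0,0.5],[0,0,-0.3,0,0,0,0.5],[0,0,0,0,0,0,0.5],[0,0,0,0,0,0,0.5]]'
python3 -c "
from plan import *
report(orient(0,-1),(.144,0,.024))
c=cap('side','side6.png');p=cur()[1]
b=c['image'][215:305,200:320].copy()
b=cv2.resize(b,None,fx=6.6,fy=6.6,interpolation=cv2.INTER_CUBIC)
cv2.imwrite('pics/z9.png',b)"
```

```text
clock: 7.42
ee_pos: [0.4633, 0.044, 0.0252]
tool_rot: [0.571, 0.423, -0.417, -0.566]
ft_force: [0.2, -0.2, -0.6]
gripper_width: 0.502
clk 7.42 tcp_f mm [148.5  -1.5  25.2] ft_f [-0.3  0.1 -0.6] g 0.502
turn units(6deg) [0.1  0.   0.03]
shift cm now-axes [-0.15  0.13 -0.45] after-turn axes [-0.15  0.12 -0.45]
```

View pics/z9.png

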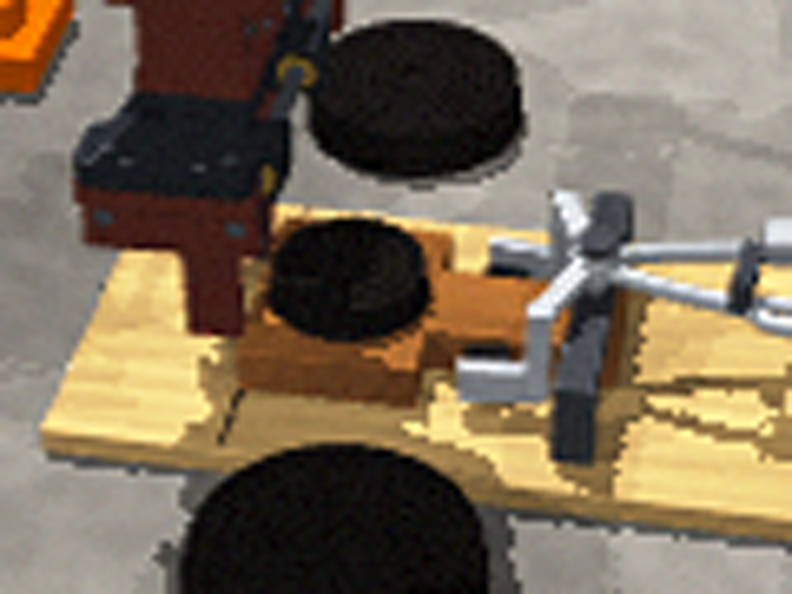

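```bash
python3 -c "
from plan import *
c=load('side6.png')
z=lambda u:np.array(u)/6.6+[200,215]-.42
for n,u,h in [('corner',(240,388),.012),('cornertop',(238,347),.032),('line',(222,440),.012),('line2',(240,396),.012),('bb',(44,432),.012)]:
  print(n,(f(unproj(c,z(u),h)[0])*1e3).round(1))
print('pred line end',(proj(c,w((.134,.076,.012)))-[200,215]+.42)*6.6,(proj(c,w((.134,.045,.012)))-[200,215]+.42)*6.6)
b=cv2.imread('pics/z9.png')[300:460,150:300];cv2.imwrite('pics/z10.png',cv2.resize(b,None,fx=3.6,fy=3.6))
"
```

```text
corner [136.8  42.9  12. ]
cornertop [137.   42.1  32. ]
line [136.6  73.9  12. ]
line2 [135.7  47.6  12. ]
bb [205.1  80.6  12. ]
pred line end [[227.33916823 444.44200318]] [[245.70441941 392.14466893]]
```

View pics/z10.png

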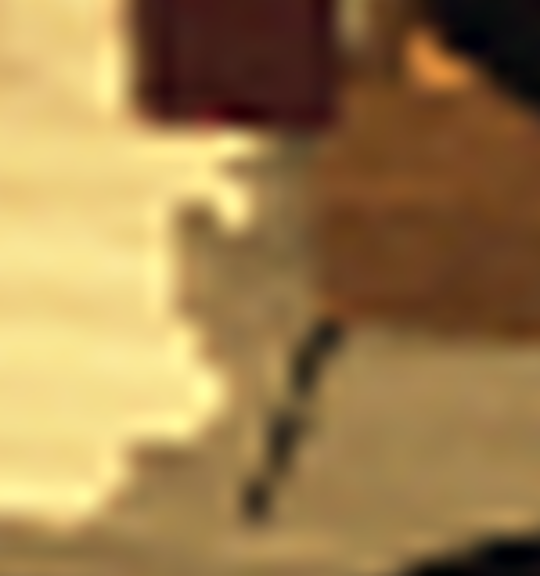

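The side view shows the near corner about 1–2 mm outside the line. I'll back off to one side for a clear top view and measure more finely.

```bash
python3 -m crank '[[0,0,2,0,0,0,0.5],[0,-4,0,0,0,0,0.5],[0,-4,0,0,0,0,0.5],[2,-3,0,0,0,0,0.5],[4,-1,0,0,0,0,0.5],[4,0,0,0,0,0,0.5],[4,0,0,0,0,0,0.5],[4,0,0,0,0,0,0.5]]' >/dev/null
python3 -m crank '[[4,0,0,0,0,0,0.5],[4,0,0,0,0,0,0.5],[4,0,0,0,0,0,0.5],[0,0,0,0,0,0,0.5]]'
python3 -c "
from plan import *
report()
t=cap('top','top7.png');c=cap('side','side7.png')
b=t['image'][165:305,230:345]
cv2.imwrite('pics/z11.png',cv2.resize(b,None,fx=4.2,fy=4.2,interpolation=cv2.INTER_CUBIC))
b=t['image'][245:285,240:315]
cv2.imwrite('pics/z12.png',cv2.resize(b,None,fx=10,fy=10,interpolation=cv2.INTER_CUBIC))"
```

```text
clock: 8.47
ee_pos: [0.5327, 0.3436, 0.1465]
tool_rot: [0.57, 0.426, -0.417, -0.566]
ft_force: [0.3, -0.5, 0.9]
gripper_width: 0.5
clk 8.47 tcp_f mm [ 170.2 -308.3  146.5] ft_f [-0.5  0.4  0.9] g 0.5
```

View pics/z11.png

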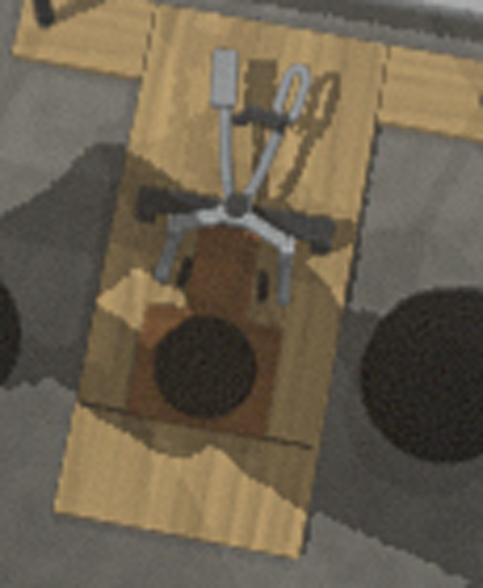

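View pics/z12.png

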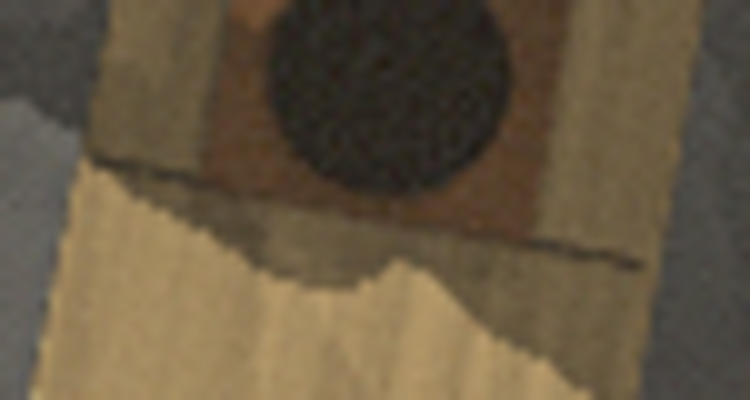

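```bash
cat > rect.py <<'E'
from plan import *
import sys
def rect(fn,out):
    t=load(fn)
    xs=np.arange(.110,.160,.00025);ys=np.arange(-.085,.085,.00025)
    Y,X=np.meshgrid(ys,xs);pts=np.stack([X,Y,np.full_like(X,.012)],-1).reshape(-1,3)
    m=proj(t,O+pts@F.T).reshape(X.shape+(2,)).astype(np.float32)
    im=cv2.remap(t['image'],m[...,0],m[...,1],cv2.INTER_CUBIC)
    # tick at every 10mm... white 134
    o=im.copy(); o[96,::8]=(255,255,0)
    cv2.imwrite('pics/'+out,cv2.resize(np.vstack([im,o]),None,fx=1.15,fy=1.4))
    return xs,ys,im
if __name__=='__main__':
    xs,ys,im=rect(sys.argv[1],sys.argv[2])
    g=im.astype(float)
    for y0 in(-72,-65,-58,-52,-40,-32,-24,-16,-8,0,8,16,24,32,40,50,58,65,72):
        s=(ys*1e3>y0-3)&(ys*1e3<y0+3)
        pr=g[:,s].mean(1)  # bgr per x
        sel=(xs>.126)&(xs<.142)
        print(y0,[tuple(int(v) for v in pr[i,[1,2]]) for i in np.where(sel)[0][::4]], 'min g at',xs[sel][pr[sel,1].argmin()]*1e3)
E
python3 rect.py top7.png r7.png
```

```text
-72 [(84, 99), (85, 100), (86, 101), (86, 101), (84, 99), (77, 91), (65, 75), (54, 62), (58, 66), (77, 90), (102, 121), (123, 147), (131, 156), (133, 158), (135, 161), (135, 161)] min g at 133.5
-65 [(85, 97), (86, 98), (86, 100), (85, 100), (80, 94), (72, 84), (65, 74), (61, 68), (62, 71), (67, 78), (72, 84), (77, 89), (83, 97), (91, 107), (101, 118), (114, 135)] min g at 133.25000000000003
-58 [(84, 98), (85, 98), (86, 99), (87, 99), (86, 98), (81, 93), (70, 80), (59, 68), (56, 65), (63, 73), (73, 86), (81, 95), (82, 97), (82, 96), (84, 98), (88, 102)] min g at 134.0
-52 [(83, 98), (83, 98), (84, 100), (87, 103), (87, 101), (78, 90), (67, 75), (58, 65), (58, 67), (66, 77), (75, 89), (82, 97), (86, 101), (87, 101), (84, 98), (83, 96)] min g at 133.75000000000003
-40 [(64, 87), (65, 88), (66, 87), (65, 86), (63, 85), (60, 82), (57, 79), (55, 76), (55, 73), (57, 73), (62, 75), (67, 80), (72, 84), (75, 87), (77, 89), (78, 90)] min g at 133.75000000000003
-32 [(65, 87), (65, 86), (64, 85), (63, 84), (63, 86), (64, 87), (64, 86), (62, 81), (59, 76), (61, 77), (67, 82), (73, 88), (78, 92)
[... 1851 characters left out ...]
 79), (61, 70), (64, 74), (73, 86), (83, 97), (89, 105), (94, 109), (96, 110), (95, 109)] min g at 134.5
58 [(91, 107), (92, 108), (94, 110), (96, 111), (96, 112), (95, 112), (89, 105), (77, 90), (65, 75), (60, 69), (66, 77), (78, 92), (88, 104), (92, 108), (93, 109), (93, 110)] min g at 135.25000000000003
65 [(93, 107), (93, 108), (94, 109), (95, 111), (97, 113), (94, 110), (83, 98), (70, 82), (62, 74), (67, 79), (78, 92), (88, 102), (92, 106), (93, 107), (93, 108), (91, 108)] min g at 134.25000000000003
72 [(91, 107), (91, 106), (91, 107), (92, 108), (92, 109), (93, 109), (91, 106), (82, 95), (68, 80), (60, 70), (63, 74), (75, 88), (87, 101), (92, 107), (92, 107), (93, 107)] min g at 135.5
```

View pics/r7.png

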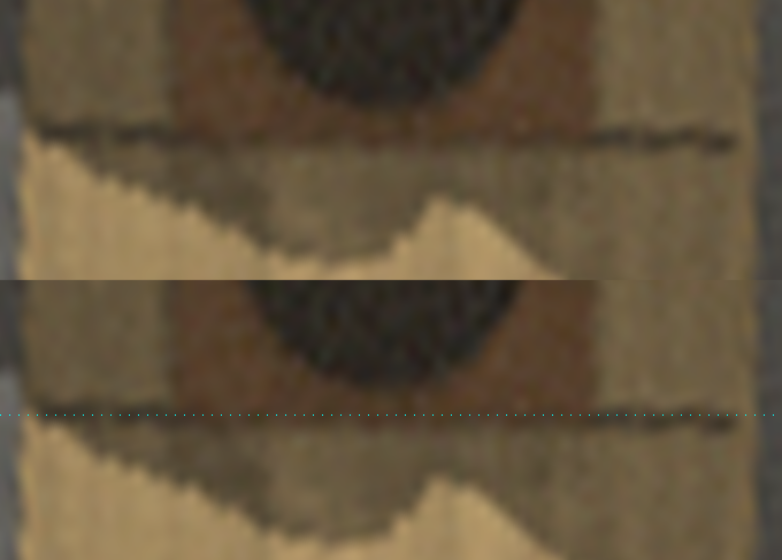

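The top view shows the carrier's edge on the line to within about 0.5 mm along its whole width, with the line still partly visible next to it. It's square and the clamp is open. Next I'll locate the opened handles for the squeeze.

```bash
python3 -c "
from plan import *
t=load('top7.png')
z=lambda u:np.array(u)/4.2+[230,165]-.38
for n,u,h in [('paddle',(223.5,78),.07),('padL',(212,80),.07),('padR',(235,78),.07),('loop',(293,92),.064),('loopR',(309,85),.062),('loopR2',(301,105),.062)]:
  print(n,(f(unproj(t,z(u),h)[0])*1e3).round(1))
report(orient(30,-1),(-.0195,0,.1735))"
```

```text
paddle [-80.8 -21.8  70. ]
padL [-78.2 -28.9  70. ]
padR [-82.2 -14.6  70. ]
loop [-81.5  23.6  64. ]
loopR [-88.6  33.   62. ]
loopR2 [-74.4  30.1  62. ]
clk 8.57 tcp_f mm [ 171.  -302.3  145.4] ft_f [ 0.5  0.2 -1.2] g 0.5
turn units(6deg) [-4.91  0.02  0.03]
shift cm now-axes [-30.28  -2.71 -18.99] after-turn axes [-30.23   7.09 -17.91]
```

```bash
python3 -m crank '[[-3,-0.8,-1.8,0,0,0,1],[-3.2,-0.8,-2,0,0,0,1],[-3.2,-0.8,-2,0,0,0,1],[-3.2,-0.8,-2,0,0,0,1],[-3.2,-0.8,-2,0,0,0,1],[-3.2,0,-2,0,0,0,1],[-3.2,0,-2,0,0,0,1],[-3.2,0,-2,0,0,0,1]]' >/dev/null
python3 -m crank '[[-2.4,0,0,-1,0,0,1],[-2.4,0,0,-1,0,0,1],[0,0,0,-1,0,0,1],[0,0,0,-1,0,0,1],[0,0,0,-0.9,0,0,1],[0,0,0,0,0,0,1],[0,0,0,0,0,0,1]]'
python3 -c "
from plan import *
report(orient(30,-1),(-.0195,0.0005,.1735))"
```

```text
clock: 9.82
ee_pos: [0.5909, -0.0003, 0.1861]
tool_rot: [0.692, 0.509, -0.304, -0.411]
ft_force: [-0.0, 0.7, 0.9]
gripper_width: 1.002
clk 9.82 tcp_f mm [ 13.5   3.4 186.1] ft_f [ 0.2 -0.7  0.9] g 1.002
turn units(6deg) [-0.25 -0.01 -0.03]
shift cm now-axes [ 0.3   2.68 -2.3 ] after-turn axes [ 0.29  2.74 -2.23]
```

```bash
python3 -m crank '[[0.3,0,-1.1,-0.25,0,0,1],[0,1.3,-1.1,0,0,0,1],[0,1.4,0,0,0,0,1],[0,0,0,0,0,0,1],[0,0,0,0,0,0,1]]'
python3 -c "
from plan import *
report(orient(30,-1),(-.0195,0.0005,.1735));report(orient(30,-1),(-.0945,0.0005,.0435))"
```

```text
clock: 10.23
ee_pos: [0.625, -0.0072, 0.1736]
tool_rot: [0.698, 0.513, -0.297, -0.402]
ft_force: [0.3, 0.3, -0.3]
gripper_width: 1.006
clk 10.23 tcp_f mm [-21.1   0.  173.6] ft_f [-0.2 -0.4 -0.3] g 1.006
turn units(6deg) [ 0.01 -0.02 -0.03]
shift cm now-axes [-0.05 -0.07  0.14] after-turn axes [-0.05 -0.07  0.14]
clk 10.23 tcp_f mm [-21.1   0.  173.6] ft_f [-0.2 -0.4 -0.3] g 1.006
turn units(6deg) [ 0.01 -0.02 -0.03]
shift cm now-axes [1.000e-02 1.494e+01 1.700e-01] after-turn axes [-0.05 14.94  0.15]
```

```bash
python3 -m crank '[[0,2.5,0.1,0,0,0,1],[0,2.5,0,0,0,0,1],[0,2.5,0,0,0,0,1],[0,2,0,0,0,0,1],[0,0,0,0,0,0,1],[0,0,0,0,0,0,1]]'
python3 -c "
from plan import *
report(orient(30,-1),(-.0945,0.0005,.0435))
t=cap('top','top8.png');c=cap('side','side8.png')
a=t['image'][140:290,190:390]; b=c['image'][180:330,225:425]
cv2.imwrite('pics/z13.png',cv2.resize(np.hstack([a,b]),None,fx=2,fy=2,interpolation=cv2.INTER_CUBIC))"
```

```text
clock: 10.73
ee_pos: [0.669, -0.021, 0.0909]
tool_rot: [0.698, 0.513, -0.297, -0.401]
ft_force: [0.7, -0.3, -0.1]
gripper_width: 0.994
clk 10.73 tcp_f mm [-67.2   0.3  90.9] ft_f [-0.7  0.1 -0.1] g 0.994
turn units(6deg) [ 0.01 -0.02 -0.04]
shift cm now-axes [-0.    5.47  0.02] after-turn axes [-0.02  5.47  0.01]
```

View pics/z13.png

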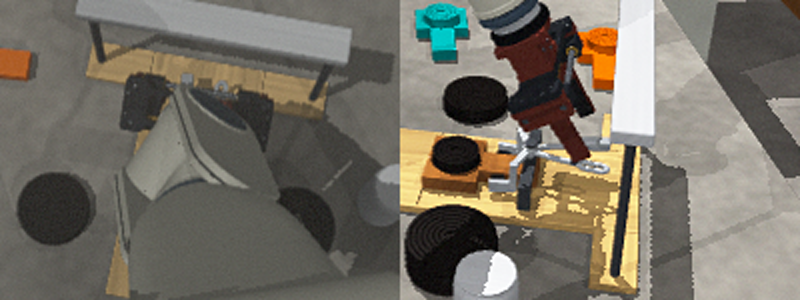

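The fingers straddle the handles: the near one is at about (590,155) in the crop, outside the loop. I'll go down to grasp depth.

```bash
python3 -m crank '[[0,1.5,0,0,0,0,1],[0,1.5,0,0,0,0,1],[0,1.5,0,0,0,0,1],[0,1,0,0,0,0,1],[0,0,0,0,0,0,1],[0,0,0,0,0,0,1]]'
python3 -c "
from plan import *
report(orient(30,-1),(-.0945,0.0005,.0435))
c=cap('side','side9.png')
b=c['image'][190:310,250:400]
cv2.imwrite('pics/z14.png',cv2.resize(b,None,fx=4.8,fy=4.8,interpolation=cv2.INTER_CUBIC))"
```

```text
clock: 11.33
ee_pos: [0.6959, -0.0288, 0.0448]
tool_rot: [0.698, 0.514, -0.296, -0.401]
ft_force: [-1.1, 0.7, 0.4]
gripper_width: 1.002
clk 11.33 tcp_f mm [-95.1  -0.2  44.8] ft_f [ 1.3 -0.3  0.4] g 1.002
turn units(6deg) [ 0.04 -0.01 -0.02]
shift cm now-axes [-0.07  0.08  0.12] after-turn axes [-0.07  0.08  0.12]
```

View pics/z14.png

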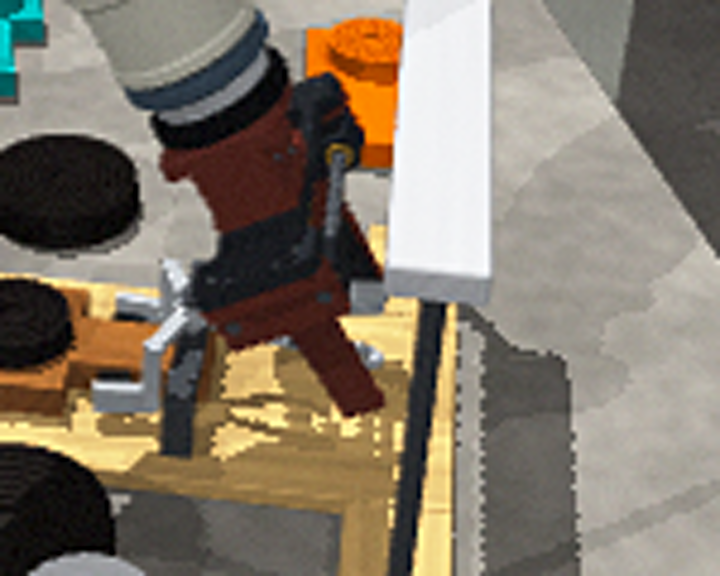

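```bash
python3 -m crank '[[0,0,0,0,0,0,0.85],[0,0,0,0,0,0,0.75],[0,0,0,0,0,0,0.7],[0,0,0,0,0,0,0.65],[0,0,0,0,0,0,0.6],[0,0,0,0,0,0,0.55],[0,0,0,0,0,0,0.5],[0,0,0,0,0,0,0.5]]' 25
python3 -m crank '[[0,0,0,0,0,0,0.45],[0,0,0,0,0,0,0.4],[0,0,0,0,0,0,0.4],[0,0,0,0,0,0,0.4]]' 25
```

```text
clock: 12.05
ee_pos: [0.6975, -0.03, 0.0445]
tool_rot: [0.699, 0.514, -0.296, -0.4]
ft_force: [8.3, -6.6, -5.6]
gripper_width: 0.501
clock: 12.38
ee_pos: [0.698, -0.0301, 0.0446]
tool_rot: [0.699, 0.514, -0.295, -0.4]
ft_force: [11.9, -7.5, -6.4]
gripper_width: 0.404
```

```bash
python3 -m crank '[[0,0,0,0,0,0,0.45],[0,0,0,0,0,0,0.55],[0,0,0,0,0,0,0.7],[0,0,0,0,0,0,0.85],[0,0,0,0,0,0,1],[0,0,0,0,0,0,1],[0,0,0,0,0,0,1]]'
python3 -c "
from plan import *
report(orient(30,-1),(-.0945,0.0005,.0435))
c=cap('side','side10.png')
b=c['image'][190:310,250:400]
cv2.imwrite('pics/z15.png',cv2.resize(b,None,fx=4.8,fy=4.8,interpolation=cv2.INTER_CUBIC))"
```

```text
clock: 12.97
ee_pos: [0.6957, -0.0286, 0.0437]
tool_rot: [0.698, 0.514, -0.296, -0.401]
ft_force: [0.0, -0.6, 0.4]
gripper_width: 0.865
clk 12.97 tcp_f mm [-94.9  -0.3  43.7] ft_f [-0.2  0.6  0.4] g 0.865
turn units(6deg) [ 0.03 -0.01 -0.02]
shift cm now-axes [-0.08 -0.01  0.05] after-turn axes [-0.08 -0.01  0.05]
```

View pics/z15.png

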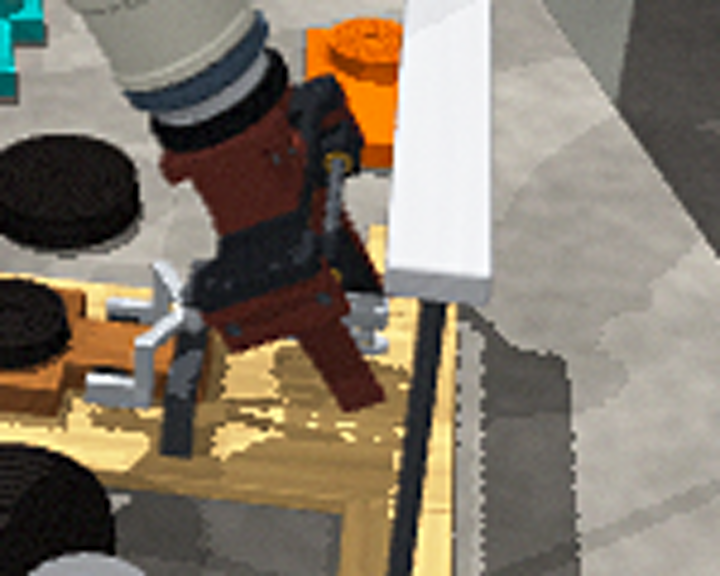

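The handles stayed closed after release (loop at (373,340), next to the paddle). I'll retreat along the lean and clear the view.

```bash
python3 -m crank '[[0,0,0,0,0,0,1],[0,-1.5,0,0,0,0,1],[0,-2.5,0,0,0,0,1],[0,-3.5,0,0,0,0,1],[0,-3.5,0,0,0,0,1],[0,-3.5,0,0,0,0,1],[0,-3,0,0,0,0,1]]'
python3 -m crank '[[0,-2,2,0,0,0,1],[3,-1,2.5,0,0,0,1],[4,0,1,0,0,0,1],[4,0,0,0,0,0,1],[4,0,0,0,0,0,1],[4,0,0,0,0,0,1],[4,0,0,0,0,0,1],[4,0,0,0,0,0,1]]'
python3 -m crank '[[4,0,0,0,0,0,1],[4,0,0,0,0,0,1],[3,0,0,0,0,0,1],[0,0,0,0,0,0,1],[0,0,0,0,0,0,1]]'
python3 -c "
from plan import *
report()
t=cap('top','top11.png');c=cap('side','side11.png')
b=t['image'][165:305,230:345]
cv2.imwrite('pics/z16.png',cv2.resize(b,None,fx=4.2,fy=4.2,interpolation=cv2.INTER_CUBIC))
b=c['image'][215:305,200:320]
cv2.imwrite('pics/z17.png',cv2.resize(b,None,fx=6.6,fy=6.6,interpolation=cv2.INTER_CUBIC))"
python3 rect.py top11.png r11.png
```

```text
clock: 13.6
ee_pos: [0.6107, -0.0021, 0.1965]
tool_rot: [0.698, 0.514, -0.296, -0.401]
ft_force: [0.2, -0.2, -0.4]
gripper_width: 1.002
clock: 14.27
ee_pos: [0.632, 0.276, 0.1929]
tool_rot: [0.698, 0.514, -0.296, -0.401]
ft_force: [1.4, -0.2, -0.2]
gripper_width: 0.999
clock: 14.68
ee_pos: [0.6643, 0.3803, 0.192]
tool_rot: [0.698, 0.514, -0.297, -0.401]
ft_force: [-0.3, 0.0, 0.1]
gripper_width: 0.999
clk 14.68 tcp_f mm [  55.2 -381.9  192. ] ft_f [0.2 0.1 0.1] g 0.999
-72 [(87, 103), (88, 102), (88, 101), (89, 102), (89, 102), (81, 94), (68, 78), (56, 64), (55, 62), (64, 74), (77, 89), (85, 100), (87, 103), (87, 103), (87, 103), (86, 102)] min g at 134.0
-65 [(85, 99), (85, 100), (87, 102), (88, 102), (83, 97), (74, 86), (65, 74), (61, 68), (64, 72), (71, 81), (78, 90), (82, 95), (85, 99), (85, 100), (83, 99), (83, 99)] min g at 133.25000000000003
-58 [(87, 100), (88, 102), (89, 103), (88, 102), (86, 100), (80, 94), (70, 81), (60, 69), (58, 66), (64, 74), (75, 87), (83, 96), (87, 100), (87, 101), (88, 102), (88, 100)] min g at 134.0
-52 [(86, 100), (85, 100), (86, 101), (89, 104), (8
[... 2305 characters left out ...]
 83), (63, 72), (65, 75), (73, 86), (83, 99), (89, 107), (93, 111), (95, 112), (95, 111)] min g at 134.5
58 [(92, 109), (93, 109), (94, 111), (96, 113), (96, 113), (96, 113), (90, 106), (79, 92), (68, 77), (64, 71), (70, 78), (80, 93), (89, 104), (92, 109), (93, 109), (93, 109)] min g at 135.25000000000003
65 [(94, 110), (95, 110), (96, 111), (96, 112), (96, 114), (93, 111), (84, 99), (73, 85), (67, 76), (71, 81), (81, 94), (90, 106), (93, 110), (94, 111), (96, 113), (97, 113)] min g at 134.5
72 [(93, 110), (93, 109), (93, 109), (94, 109), (94, 109), (93, 109), (89, 105), (79, 93), (67, 78), (60, 70), (65, 75), (77, 88), (87, 101), (92, 106), (92, 107), (93, 108)] min g at 135.25000000000003
```

View pics/z16.png

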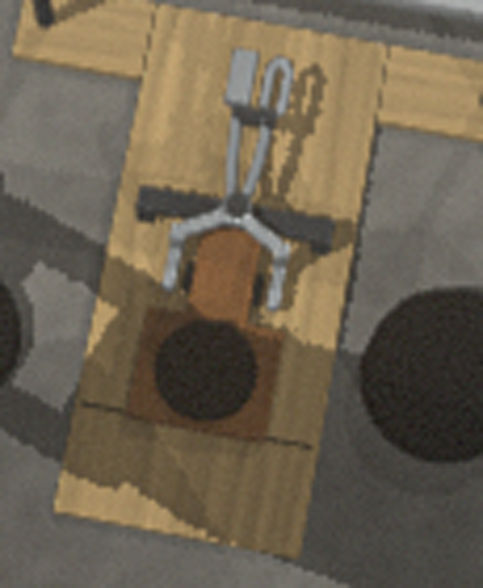

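View pics/z17.png

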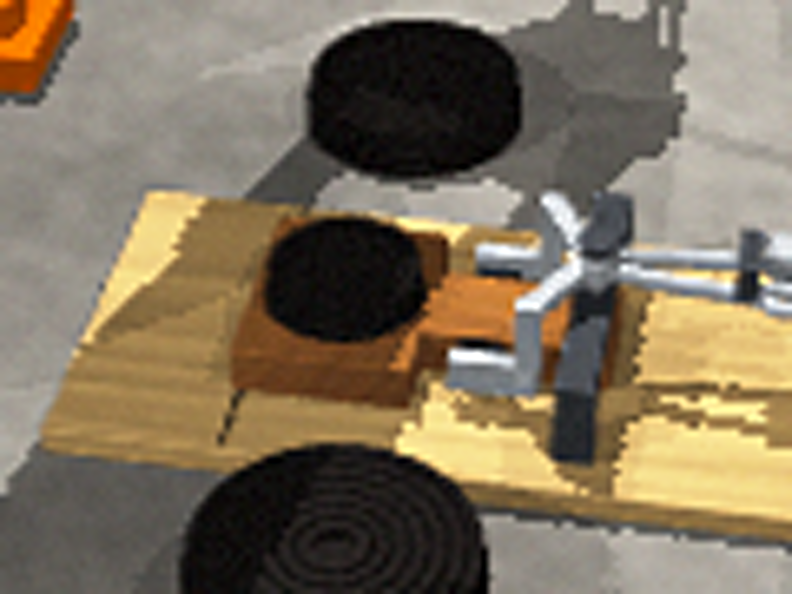

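View pics/r11.png

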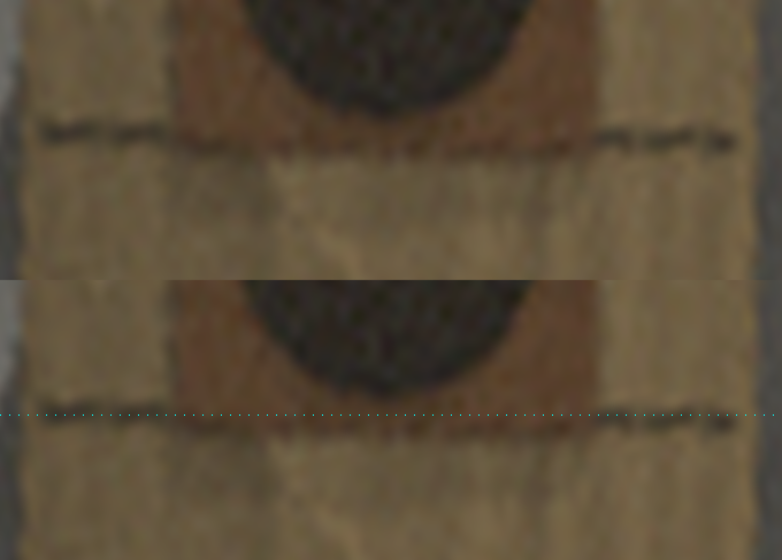

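View pics/top11.png

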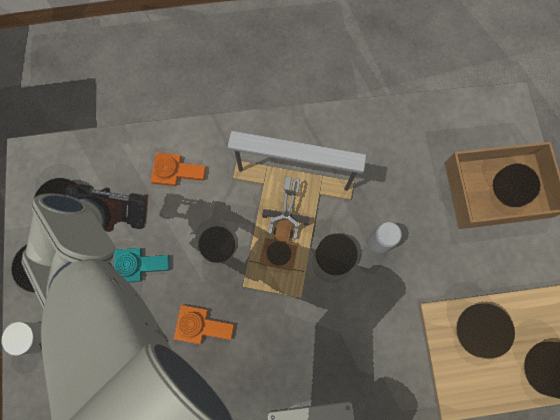

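The clamp is locked on the second tooth and nothing else has moved. However, closing the jaws dragged the carrier about 2 mm outward. By colour edge the outer edge is now about 3.4 mm past the line; the side view gives about 3.3 mm. There is plenty of time, so I'll repeat the job: release, push it about 2 mm inside the line to allow for the drag, and squeeze again.

```bash
python3 -c "
from plan import *
report(orient(30,-1),(-.0187,-.018,.205))"
python3 -m crank '[[-4,0,0,0,0,0,0],[-4,0,0,0,0,0,0],[-4,0,0,0,0,0,0],[-4,0,0,0,0,0,0],[-4,0,0,0,0,0,0],[-4,0,0,0,0,0,0],[-4,0,0,0,0,0,0],[-4,0,0,0,0,0,0]]' >/dev/null
python3 -m crank '[[-4,0.5,-2,0,0,0,0],[-0.4,1,-2.5,0,0,0,0],[0,1,-2.5,0,0,0,0],[0,0,0,0,0,0,0],[0,0,0,0,0,0,0]]'
python3 -c "
from plan import *
report(orient(30,-1),(-.0920,-.018,.084))"
```

```text
clk 14.78 tcp_f mm [  54.8 -379.4  192. ] ft_f [-0.4  0.1  0.4] g 0.997
turn units(6deg) [ 0.02 -0.01 -0.04]
shift cm now-axes [-36.12   2.72  -7.05] after-turn axes [-36.14   2.55  -7.02]
clock: 15.87
ee_pos: [0.6257, 0.0109, 0.2068]
tool_rot: [0.699, 0.513, -0.295, -0.401]
ft_force: [-0.0, -0.3, -0.1]
gripper_width: 0.056
clk 15.87 tcp_f mm [-16.4 -17.5 206.8] ft_f [-0.   0.3 -0.1] g 0.056
turn units(6deg) [ 0.03 -0.04 -0.04]
shift cm now-axes [ 0.11 14.41 -0.35] after-turn axes [ 0.05 14.41 -0.4 ]
```

```bash
python3 -m crank '[[0,3,-0.3,0,0,0,0],[0,3.5,0,0,0,0,0],[0,3.5,0,0,0,0,0],[0,2.5,0,0,0,0,0],[0,1.2,0,0,0,0,0],[0,0,0,0,0,0,0],[0,0,0,0,0,0,0]]'
python3 -c "
from plan import *
report(orient(30,-1),(-.0930,-.018,.077))"
```

```text
clock: 16.45
ee_pos: [0.6923, -0.0084, 0.0884]
tool_rot: [0.698, 0.513, -0.297, -0.402]
ft_force: [-0.2, -0.3, -0.7]
gripper_width: 0.008
clk 16.45 tcp_f mm [-85.8 -18.7  88.4] ft_f [ 0.1  0.3 -0.7] g 0.008
turn units(6deg) [ 0.   -0.01 -0.03]
shift cm now-axes [-0.06  1.35 -0.05] after-turn axes [-0.07  1.35 -0.05]
```

```bash
python3 -m crank '[[0,0.7,0,0,0,0,0],[0,0.6,0,0,0,0,0],[0,0,0,0,0,0,0],[0,0,0,0,0,0,0]]'
python3 -m crank '[[0,0.17,0.1,0,0,0,0],[0,0.17,0.1,0,0,0,0],[0,0,0,0,0,0,0]]'
python3 -m crank '[[0,0.17,0.1,0,0,0,0],[0,0.17,0.1,0,0,0,0],[0,0,0,0,0,0,0]]'
python3 -c "
from plan import *
report(orient(30,-1),(-.0930,-.018,.0685))"
```

```text
clock: 16.78
ee_pos: [0.7005, -0.0103, 0.0787]
tool_rot: [0.698, 0.514, -0.296, -0.401]
ft_force: [-1.0, 0.0, 0.6]
gripper_width: 0.004
clock: 17.03
ee_pos: [0.7009, -0.0103, 0.0747]
tool_rot: [0.698, 0.514, -0.296, -0.401]
ft_force: [-1.7, 0.3, 4.1]
gripper_width: 0.008
clock: 17.28
ee_pos: [0.7013, -0.0101, 0.0711]
tool_rot: [0.698, 0.515, -0.296, -0.401]
ft_force: [0.4, 2.5, 3.8]
gripper_width: 0.004
clk 17.28 tcp_f mm [-94.8 -19.6  71.1] ft_f [ 0.4 -2.5  3.8] g 0.004
turn units(6deg) [ 0.05 -0.01 -0.01]
shift cm now-axes [-0.16  0.13  0.29] after-turn axes [-0.16  0.13  0.29]
```

```bash
python3 -m crank '[[0,0.17,0.1,0,0,0,0],[0,0.04,0.02,0,0,0,0],[0,0,0,0,0,0,0]]'
python3 -c "
from plan import *
report(orient(30,-1),(-.0930,-.018,.0685))
c=cap('side','side12.png');b=c['image'][200:300,255:375]
cv2.imwrite('pics/z18.png',cv2.resize(b,None,fx=4,fy=4,interpolation=cv2.INTER_CUBIC))"
```

```text
clock: 17.53
ee_pos: [0.7019, -0.0094, 0.069]
tool_rot: [0.698, 0.515, -0.295, -0.401]
ft_force: [1.0, 2.4, 5.3]
gripper_width: 0.007
clk 17.53 tcp_f mm [-95.2 -20.5  69. ] ft_f [-0.2 -2.6  5.3] g 0.007
turn units(6deg) [ 0.05 -0.01  0.  ]
shift cm now-axes [-0.25 -0.07  0.21] after-turn axes [-0.25 -0.07  0.22]
```

View pics/z18.png

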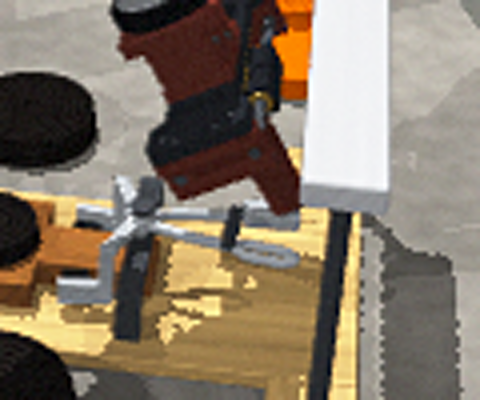

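The clamp is open again, with the loop out at (265,255) in the crop. Next is the retreat and second push.

```bash
python3 -m crank '[[0,-0.87,-0.5,0,0,0,0],[0,-0.87,-0.5,0,0,0,0],[0,-3.3,0,0,0,0,0],[0,-3.3,0,0,0,0,0],[0,-3.3,0,0,0,0,0],[0,-3.3,0,0,0,0,0]]' >/dev/null
python3 -m crank '[[0,0,2,1,0,0,0.5],[0,0,2,1,0,0,0.5],[0,0,3,1,0,0,0.5],[-0.7,0,4,1,0,0,0.5],[-0.7,0,4,1,0,0,0.5],[0,0,4,0,0,0,0.5],[0,0,2.4,0,0,0,0.5],[0,0,0,0,0,0,0.5]]'
python3 -c "
from plan import *
report(orient(0,-1),(.185,0.001,.0255))"
```

```text
clock: 18.75
ee_pos: [0.4295, 0.0576, 0.1605]
tool_rot: [-0.569, -0.418, 0.421, 0.569]
ft_force: [0.3, -0.2, -0.5]
gripper_width: 0.495
clk 18.75 tcp_f mm [184.8  -4.5 160.5] ft_f [-0.4  0.1 -0.5] g 0.495
turn units(6deg) [-0.03 -0.02 -0.04]
shift cm now-axes [-0.5  13.5  -0.02] after-turn axes [-0.55 13.5   0.02]
```

```bash
python3 -m crank '[[-0.5,3,0,0,0.07,-0.03,0.5],[0,3.5,0,0,0,0,0.5],[0,3.5,0,0,0,0,0.5],[0,2.5,0,0,0,0,0.5],[0,1,0,0,0,0,0.5],[0,0,0,0,0,0,0.5],[0,0,0,0,0,0,0.5]]'
python3 -c "
from plan import *
report(orient(0,-1),(.1451,0.001,.0255))"
python3 -m crank '[[0,0,-0.8,0,0,0,0.5],[0,0,-0.8,0,0,0,0.5],[0,0,-0.5,0,0,0,0.5],[0,0,-0.5,0,0,0,0.5],[0,0,-0.3,0,0,0,0.5],[0,0,-0.3,0,0,0,0.5],[0,0,0,0,0,0,0.5],[0,0,0,0,0,0,0.5]]'
python3 -c "
from plan import *
report(orient(0,-1),(.1451,0.001,.0255))"
```

```text
clock: 19.33
ee_pos: [0.4346, 0.0525, 0.0267]
tool_rot: [0.571, 0.418, -0.416, -0.57]
ft_force: [-0.4, -0.3, 0.2]
gripper_width: 0.501
clk 19.33 tcp_f mm [178.5  -1.2  26.7] ft_f [0.3 0.4 0.2] g 0.501
turn units(6deg) [ 0.02 -0.1   0.01]
shift cm now-axes [-0.18  0.13 -3.34] after-turn axes [-0.22  0.12 -3.34]
clock: 20.0
ee_pos: [0.4647, 0.0428, 0.0267]
tool_rot: [0.571, 0.418, -0.416, -0.57]
ft_force: [-0.7, 0.2, 0.3]
gripper_width: 0.497
clk 20.0 tcp_f mm [146.9  -0.7  26.7] ft_f [0.7 0.  0.3] g 0.497
turn units(6deg) [ 0.03 -0.09  0.02]
shift cm now-axes [-0.17  0.12 -0.18] after-turn axes [-0.17  0.12 -0.18]
```

```bash
python3 -m crank '[[0,0,-0.15,0,0,0,0.5],[0,0,0,0,0,0,0.5],[0,0,0,0,0,0,0.5]]'
python3 -c "
from plan import *
report(orient(0,-1),(.1451,0.001,.0255))"

```

```text
clock: 20.25
ee_pos: [0.4655, 0.0424, 0.0265]
tool_rot: [0.571, 0.418, -0.417, -0.57]
ft_force: [-4.0, 0.1, 2.4]
gripper_width: 0.504
clk 20.25 tcp_f mm [146.   -0.6  26.5] ft_f [3.8 1.1 2.4] g 0.504
turn units(6deg) [ 0.02 -0.09  0.01]
shift cm now-axes [-0.16  0.1  -0.09] after-turn axes [-0.16  0.1  -0.09]
```

```bash
python3 -m crank '[[0,0,-0.1,0,0,0,0.5],[0,0,0,0,0,0,0.5],[0,0,0,0,0,0,0.5]]'
python3 -c "
from plan import *
report(orient(0,-1),(.1451,0.001,.0255))"
python3 -m crank '[[0,0,2,0,0,0,0.5],[0,-4,0,0,0,0,0.5],[0,-4,0,0,0,0,0.5],[2,-3,0,0,0,0,0.5],[4,-1,0,0,0,0,0.5],[4,0,0,0,0,0,0.5],[4,0,0,0,0,0,0.5],[4,0,0,0,0,0,0.5]]' >/dev/null
python3 -m crank '[[4,0,0,0,0,0,0.5],[4,0,0,0,0,0,0.5],[4,0,0,0,0,0,0.5],[0,0,0,0,0,0,0.5]]'
cat > ratio.py <<'E'
from rect import *
def edge(fn,out):
    xs,ys,im=rect(fn,out);g=im.astype(float);E=[];L=[]
    for y0 in range(-40,41,5):
        s=abs(ys*1e3-y0)<3.5;pr=g[:,s].mean(1);r=pr[:,2]-1.17*pr[:,1]   # brownness (line, wood ~0)
        sel=(xs>.124)&(xs<.147);x=xs[sel]*1e3;v=cv2.GaussianBlur(r[sel][:,None],(1,5),0).ravel()
        i=np.where(v>6.5)[0]; E.append((y0,x[i[-1]] if len(i) else np.nan))
    for y0 in list(range(-72,-49,3))+list(range(50,73,3)):
        s=abs(ys*1e3-y0)<2;pr=g[:,s].mean(1)[:,1];sel=(xs>.128)&(xs<.141);x=xs[sel]*1e3;v=pr[sel];b=np.linspace(v[:6].mean(),v[-6:].mean(),len(v))
        d=np.clip(b-v-4,0,None);L.append((y0,(d*x).sum()/d.sum()))
    E=np.array(E);L=np.array(L);E=E[~np.isnan(E[:,1])]
    pe=np.polyfit(E[:,0],E[:,1],1);pl=np.polyfit(L[:,0],L[:,1],1)
    print(fn,'edge',pe.round(4),'line',pl.round(4),'diff',(pe-pl).round(4));print(E[:,1].round(1),L[:,1].round(1))
for a in sys.argv[1:]: edge(a,'r_'+a)
E
python3 -c "
from plan import *
t=cap('top','top13.png');c=cap('side','side13.png')
b=c['image'][215:305,200:320]
cv2.imwrite('pics/z19.png',cv2.resize(b,None,fx=6.6,fy=6.6,interpolation=cv2.INTER_CUBIC))"
python3 ratio.py top7.png top11.png top13.png
```

```text
clock: 20.5
ee_pos: [0.4675, 0.0421, 0.0266]
tool_rot: [0.571, 0.419, -0.416, -0.57]
ft_force: [-1.5, 0.4, -1.4]
gripper_width: 0.5
clk 20.5 tcp_f mm [144.   -0.9  26.6] ft_f [ 1.6  0.  -1.4] g 0.5
turn units(6deg) [ 0.04 -0.09  0.02]
shift cm now-axes [-0.19  0.11  0.11] after-turn axes [-0.19  0.11  0.11]
clock: 21.5
ee_pos: [0.5418, 0.3409, 0.148]
tool_rot: [0.57, 0.422, -0.415, -0.57]
ft_force: [-0.2, -0.3, -0.0]
gripper_width: 0.5
top7.png edge [2.500000e-03 1.349559e+02] line [7.300000e-03 1.344747e+02] diff [-0.0049  0.4812]
[135.  134.8 134.  134.5 135.8 134.3 134.3 136.  136.  136.  135.  134.
 134.8 135.8 135.3 134.3 134.8] [133.5 134.2 134.5 134.1 133.9 134.1 133.8 133.9 134.7 134.9 135.  135.3
 134.7 134.3 134.9 135.5]
top11.png edge [1.88e-02 1.37e+02] line [9.500000e-03 1.343511e+02] diff [0.0092 2.6489]
[135.5 135.5 136.5 137.8 136.8 137.  137.  136.3 137.5 137.3 137.5 137.5
 137.5 137.5 137.  137.5 137.5] [133.9 133.7 133.4 133.5 134.  134.  133.8 133.9 134.9 135.1 135.2 135.2
 134.6 134.3 134.9 135.2]
top13.png edge [1.890000e-02 1.306618e+02] line [1.150000e-02 1.341682e+02] diff [ 0.0074 -3.5064]
[130.5 130.3 129.5 131.  128.8 129.8 130.8 130.8 130.3 131.5 130.8 131.
 132.  131.3 131.  131.5 130.8] [133.9 133.7 133.6 133.7 132.8 133.2 133.1 133.5 134.6 134.9 135.3 135.3
 134.8 134.3 134.7 135.2]
```

View pics/r_top13.png

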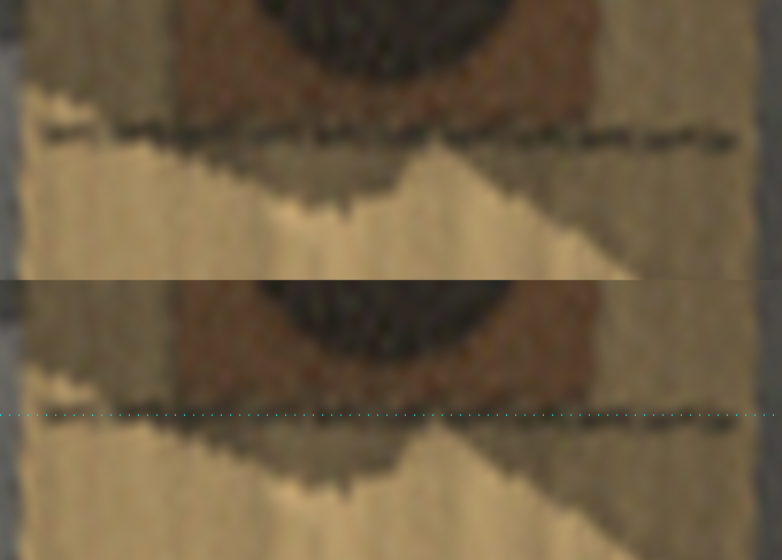

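View pics/z19.png

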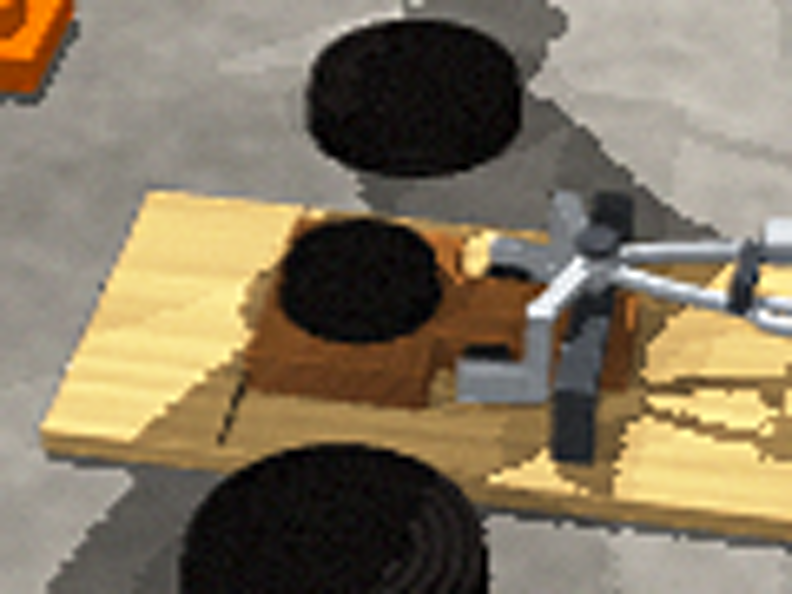

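Both views now show the edge inside the line, by about 2 mm (side) to 3.5 mm (top), with the whole line visible. The expected outward drag on closing should take it close to the line. Now the second squeeze.

```bash
python3 -m crank '[[-3,-0.8,-1.8,0,0,0,1],[-3.2,-0.8,-2,0,0,0,1],[-3.2,-0.8,-2,0,0,0,1],[-3.2,-0.8,-2,0,0,0,1],[-3.2,-0.8,-2,0,0,0,1],[-3.2,0,-2,0,0,0,1],[-3.2,0,-2,0,0,0,1],[-3.2,0,-2,0,0,0,1]]' >/dev/null
python3 -m crank '[[-2.4,0,0,-1,-0.1,0,1],[-2.4,0,0,-1,0,0,1],[0,0,0,-1,0,0,1],[0,0,0,-1,0,0,1],[0,0,0,-1,0,0,1],[0,0,0,0,0,0,1],[0,0,0,0,0,0,1]]'
python3 -c "
from plan import *
report(orient(30,-1),(-.0195,0.0005,.1735))"
```

```text
clock: 22.85
ee_pos: [0.5966, -0.0045, 0.1868]
tool_rot: [0.692, 0.508, -0.306, -0.411]
ft_force: [-0.5, -0.1, 0.2]
gripper_width: 0.999
clk 22.85 tcp_f mm [  6.9   5.8 186.8] ft_f [0.5 0.2 0.2] g 0.999
turn units(6deg) [-0.28 -0.01 -0.06]
shift cm now-axes [ 0.54  2.42 -1.69] after-turn axes [ 0.53  2.47 -1.62]
```

```bash
python3 -m crank '[[0.5,0,-0.8,-0.25,0,-0.04,1],[0,1.2,-0.8,0,0,0,1],[0,1.2,0,0,0,0,1],[0,0,0,0,0,0,1],[0,0,0,0,0,0,1]]' >/dev/null
python3 -c "
from plan import *
report(orient(30,-1),(-.0945,0.0005,.0435))"
```

```text
clk 23.27 tcp_f mm [-20.9   0.3 173.9] ft_f [-0.1  0.3 -0.4] g 1.0
turn units(6deg) [-0.01 -0.02 -0.02]
shift cm now-axes [1.000e-02 1.498e+01 1.300e-01] after-turn axes [-0.02 14.98  0.15]
```

```bash
python3 -m crank '[[0,2.5,0.1,0,0,0,1],[0,2.5,0,0,0,0,1],[0,2.5,0,0,0,0,1],[0,2,0,0,0,0,1],[0,1.5,0,0,0,0,1],[0,1.5,0,0,0,0,1],[0,1.5,0,0,0,0,1],[0,1,0,0,0,0,1]]'
python3 -m crank '[[0,0,0,0,0,0,1],[0,0,0,0,0,0,0.85],[0,0,0,0,0,0,0.75],[0,0,0,0,0,0,0.7],[0,0,0,0,0,0,0.65],[0,0,0,0,0,0,0.6],[0,0,0,0,0,0,0.55],[0,0,0,0,0,0,0.5]]' 25
python3 -m crank '[[0,0,0,0,0,0,0.46],[0,0,0,0,0,0,0.42],[0,0,0,0,0,0,0.42],[0,0,0,0,0,0,0.42]]' 25
python3 -c "
from plan import *
report(orient(30,-1),(-.0945,0.0005,.0435))"
```

```text
clock: 23.93
ee_pos: [0.6958, -0.0296, 0.0431]
tool_rot: [0.697, 0.513, -0.297, -0.402]
ft_force: [0.1, -0.4, -0.1]
gripper_width: 0.996
clock: 24.6
ee_pos: [0.6966, -0.0297, 0.0448]
tool_rot: [0.698, 0.514, -0.296, -0.401]
ft_force: [10.4, -6.8, -6.0]
gripper_width: 0.522
clock: 24.93
ee_pos: [0.6971, -0.0298, 0.045]
tool_rot: [0.698, 0.514, -0.296, -0.401]
ft_force: [9.4, -6.5, -4.8]
gripper_width: 0.42
clk 24.93 tcp_f mm [-96.7   0.4  45. ] ft_f [-10.9   3.4  -4.8] g 0.42
turn units(6deg) [ 0.03 -0.02 -0.02]
shift cm now-axes [-0.01  0.02  0.26] after-turn axes [-0.01  0.02  0.26]
```

```bash
python3 -m crank '[[0,0,0,0,0,0,0.405],[0,0,0,0,0,0,0.405],[0,0,0,0,0,0,0.405],[0,0,0,0,0,0,0.47],[0,0,0,0,0,0,0.55],[0,0,0,0,0,0,0.7],[0,0,0,0,0,0,0.85],[0,0,0,0,0,0,1]]' 25
python3 -m crank '[[0,0,0,0,0,0,1],[0,0,0,0,0,0,1],[0,-1.5,0,0,0,0,1],[0,-2.5,0,0,0,0,1],[0,-3.5,0,0,0,0,1],[0,-3.5,0,0,0,0,1],[0,-3.5,0,0,0,0,1],[0,-3,0,0,0,0,1]]'
python3 -m crank '[[0,-2,2,0,0,0,1],[3,-1,2.5,0,0,0,1],[4,0,1,0,0,0,1],[4,0,0,0,0,0,1],[4,0,0,0,0,0,1],[4,0,0,0,0,0,1],[4,0,0,0,0,0,1],[4,0,0,0,0,0,1]]' >/dev/null
python3 -m crank '[[4,0,0,0,0,0,1],[4,0,0,0,0,0,1],[3,0,0,0,0,0,1],[0,0,0,0,0,0,1],[0,0,0,0,0,0,1]]'
python3 -c "
from plan import *
t=cap('top','top15.png');c=cap('side','side15.png')
b=t['image'][165:305,230:345]
cv2.imwrite('pics/z20.png',cv2.resize(b,None,fx=4.2,fy=4.2,interpolation=cv2.INTER_CUBIC))
b=c['image'][215:305,200:320]
cv2.imwrite('pics/z21.png',cv2.resize(b,None,fx=6.6,fy=6.6,interpolation=cv2.INTER_CUBIC))"
python3 ratio.py top15.png
```

```text
clock: 25.6
ee_pos: [0.6948, -0.0285, 0.0437]
tool_rot: [0.697, 0.514, -0.297, -0.402]
ft_force: [-1.0, 0.3, -0.4]
gripper_width: 0.737
clock: 26.27
ee_pos: [0.6103, -0.0023, 0.1967]
tool_rot: [0.697, 0.514, -0.297, -0.402]
ft_force: [0.2, 0.1, 0.9]
gripper_width: 1.003
clock: 27.35
ee_pos: [0.6635, 0.38, 0.1928]
tool_rot: [0.697, 0.514, -0.298, -0.402]
ft_force: [0.5, 0.0, -0.0]
gripper_width: 0.999
top15.png edge [1.360000e-02 1.319118e+02] line [8.900000e-03 1.344481e+02] diff [ 0.0047 -2.5363]
[131.5 130.8 132.3 132.3 131.5 131.8 131.3 131.5 132.3 131.8 131.5 132.5
 132.  131.8 132.8 132.5 132.8] [133.9 133.7 133.6 134.2 134.1 134.  133.7 133.8 134.8 134.9 135.3 135.1
 134.7 134.4 135.1 135.5]
```

View pics/z20.png

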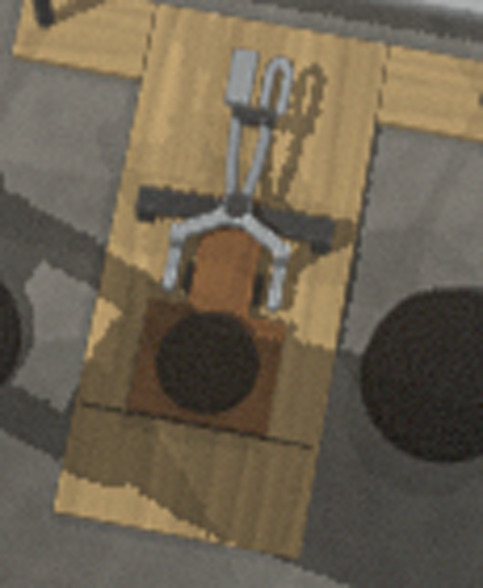

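View pics/z21.png

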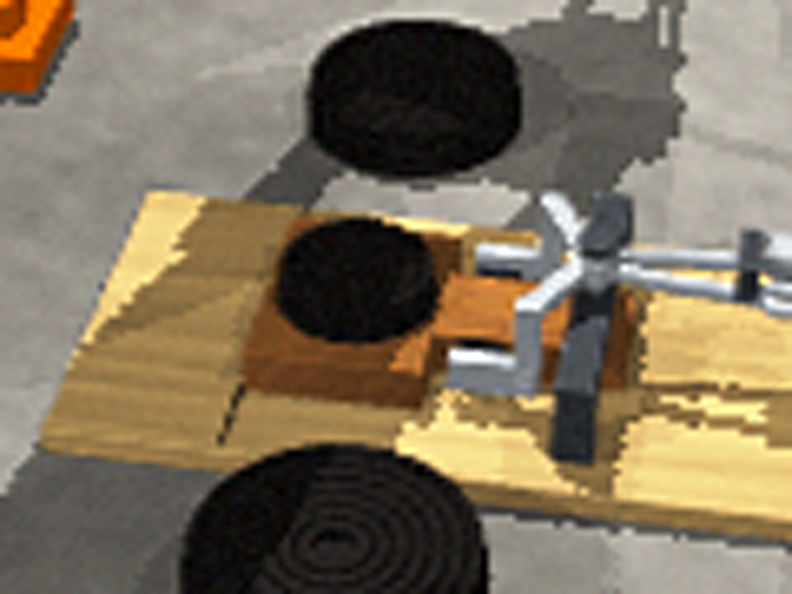

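View pics/r_top15.png

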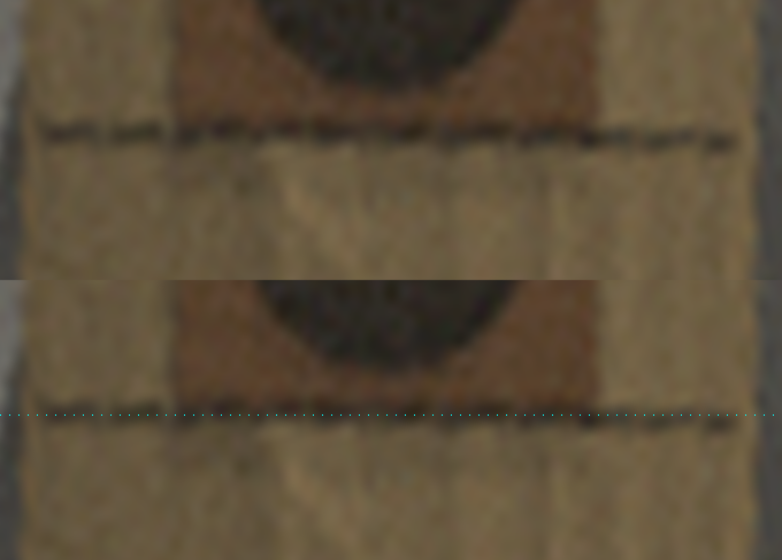

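```bash
cat > coil.py <<'E'
from plan import *
import sys
a=np.linspace(0,2*np.pi,120)
def model(c,xc,yc):
    pts=[]
    for z in(.032,.046): pts+= [w((xc+.033*np.cos(t),yc+.033*np.sin(t),z)) for t in a]
    h=cv2.convexHull(proj(c,np.array(pts)).astype(np.float32)); m=cv2.moments(h); return np.array([m['m10']/m['m00'],m['m01']/m['m00']]),m['m00']
from scipy.optimize import least_squares
for fn in sys.argv[1:]:
    c=load(fn);im=c['image'].astype(np.float32)
    p0,A=model(c,.1,0)
    x0,y0=(p0-18).astype(int);S=8
    if 'side' in fn: hw,hh=22,17
    else: hw=hh=19
    x0,y0=int(p0[0])-hw,int(p0[1])-hh
    g=cv2.cvtColor(im[y0:y0+2*hh,x0:x0+2*hw].astype(np.uint8),cv2.COLOR_BGR2GRAY)
    red=im[y0:y0+2*hh,x0:x0+2*hw,2]-im[y0:y0+2*hh,x0:x0+2*hw,0]
    r=cv2.resize(red,None,fx=S,fy=S,interpolation=cv2.INTER_CUBIC)
    n,l,st,ce=cv2.connectedComponentsWithStats((r<(26 if 'side' in fn else 20)).astype(np.uint8))
    ctr=((p0-[x0,y0]+.5)*S).astype(int); k=l[ctr[1],ctr[0]]
    obs=(ce[k]+.5)/S-.5+[x0,y0]
    s=least_squares(lambda v:model(c,*v)[0]-obs,[.1,0]).x
    print(fn,'area ratio',round(st[k][4]/S/S/A,2),'coil f',(s*1e3).round(2),'-> edge x',round(s[0]*1e3+37,2))
E
python3 coil.py top0.png top7.png top11.png top13.png top15.png side0.png side7.png side11.png side13.png side15.png
```

```text
top0.png area ratio 0.87 coil f [ 1.1448e+02 -7.0000e-02] -> edge x 151.48
top7.png area ratio 0.9 coil f [100.74  -1.12] -> edge x 137.74
top11.png area ratio 0.91 coil f [102.61  -0.6 ] -> edge x 139.61
top13.png area ratio 0.91 coil f [95.98 -0.58] -> edge x 132.98
top15.png area ratio 0.91 coil f [97.68 -0.43] -> edge x 134.68
side0.png area ratio 0.87 coil f [114.23   2.65] -> edge x 151.23
side7.png area ratio 0.89 coil f [100.86   1.4 ] -> edge x 137.86
side11.png area ratio 0.9 coil f [102.52   1.85] -> edge x 139.52
side13.png area ratio 0.9 coil f [96.23  1.82] -> edge x 133.23
side15.png area ratio 0.9 coil f [97.59  2.01] -> edge x 134.59
```

```bash
cat > sh.py <<'E'
from plan import *
import sys
def prof(c,x0,x1,y0,y1,z):
    xs=np.arange(x0,x1,.00025);ys=np.arange(y0,y1,.0005);Y,X=np.meshgrid(ys,xs)
    m=proj(c,O+np.stack([X,Y,np.full_like(X,z)],-1).reshape(-1,3)@F.T).reshape(X.shape+(2,)).astype(np.float32)
    im=cv2.remap(c['image'],m[...,0],m[...,1],cv2.INTER_LINEAR).astype(float).mean(1)
    return xs*1e3,im[:,2]-1.17*im[:,1],im
for fn in sys.argv[1:]:
    c=load(fn)
    guess=float(dict(top0='.151',top7='.136',top11='.138',top13='.132',top15='.134').get(fn[:-4],'.134'))
    for (y0,y1) in((-.042,-.026),(.026,.042)):
        xs,v,im=prof(c,guess-.082,guess-.062,y0,y1,.032);k=np.median(v[-20:])/2;b=np.median(v[:16]);h=(np.median(v[-20:])+b)/2;i=np.where(v<h)[0][-1]
        xe,ve,ime=prof(c,guess-.012,guess+.010,y0,y1,.012)
        print(fn,y0,'inner+72:',xs[i]+72,' outer v by mm:',[(int(xe[j]*10)/10,round(ve[j],1),int(ime[j,1])) for j in range(16,80,4)])
E
python3 sh.py top0.png top7.png top11.png top15.png
```

```text
top0.png -0.042 inner+72: 150.5  outer v by mm: [(143.0, np.float64(19.1), 84), (144.0, np.float64(19.6), 82), (145.0, np.float64(20.1), 80), (146.0, np.float64(18.8), 77), (147.0, np.float64(16.0), 73), (148.0, np.float64(12.1), 71), (149.0, np.float64(8.2), 76), (150.0, np.float64(5.0), 88), (151.0, np.float64(2.6), 102), (152.0, np.float64(1.2), 113), (153.0, np.float64(0.7), 119), (154.0, np.float64(0.5), 121), (155.0, np.float64(0.5), 122), (156.0, np.float64(0.1), 122), (157.0, np.float64(-0.1), 122), (158.0, np.float64(0.0), 122)]
top0.png 0.026 inner+72: 151.25  outer v by mm: [(143.0, np.float64(21.0), 88), (144.0, np.float64(21.2), 88), (145.0, np.float64(22.0), 88), (146.0, np.float64(22.4), 89), (147.0, np.float64(21.6), 86), (148.0, np.float64(18.2), 82), (149.0, np.float64(13.4), 81), (150.0, np.float64(8.7), 88), (151.0, np.float64(4.9), 101), (152.0, np.float64(1.9), 115), (153.0, np.float64(0.8), 123), (154.0, np.float64(0.6), 127), (155.0, np.float64(0.5), 128), (156.0, np.float64(0.9), 128), (157.0, np.float64(1.2), 128), (158.0, np.float64(0.8), 128)]
top7.png -0.
[... 2525 characters left out ...]
, 70), (137.0, np.float64(-1.2), 76), (138.0, np.float64(-0.4), 77), (139.0, np.float64(0.0), 77), (140.0, np.float64(0.0), 77), (141.0, np.float64(-0.4), 77)]
top15.png 0.026 inner+72: 133.25  outer v by mm: [(126.0, np.float64(10.8), 64), (127.0, np.float64(10.7), 65), (128.0, np.float64(10.5), 65), (129.0, np.float64(11.3), 64), (130.0, np.float64(11.9), 62), (131.0, np.float64(11.2), 58), (132.0, np.float64(8.9), 55), (133.0, np.float64(5.4), 52), (134.0, np.float64(2.2), 52), (135.0, np.float64(0.9), 57), (136.0, np.float64(0.0), 67), (137.0, np.float64(-0.4), 76), (138.0, np.float64(-0.9), 82), (139.0, np.float64(-1.1), 85), (140.0, np.float64(-0.8), 86), (141.0, np.float64(-0.8), 85)]
```

Two independent measures, coil position and edge brightness, put the edge within about 0.5 mm of the line and parallel to it. The direct side-view reading is about 1.4 mm inside. The clamp is locked on its tooth and the hand is clear, so I'll check the bystanders and hand in.

```bash
python3 - <<'E'
from h import *
a=load('top0.png')['image'];b=load('top15.png')['image']
for n,(x,y,r) in dict(low=(217,244,24),stack=(336,254,26),tin=(388,237,16)).items():
    A=cv2.cvtColor(a[y-r:y+r,x-r:x+r],6).astype(np.float32);B=cv2.cvtColor(b[y-r-4:y+r+4,x-r-4:x+r+4],6).astype(np.float32)
    m=cv2.minMaxLoc(cv2.matchTemplate(B,A,cv2.TM_CCOEFF_NORMED));print(n,'shift px',np.array(m[3])-4,round(m[1],2))
print(bot.sense()['clock']); print(bot.hand_in())
E
```

```text
low shift px [0 0] 0.85
stack shift px [0 0] 0.87
tin shift px [0 0] 1.0
27.45
the job is handed in; nothing more can be done
None
```

The carrier's outer edge is on the scribed line to within about 1 mm and square to it. The clamp holds it on its ratchet, apparently on the second tooth. I handed in at 27.5 s with the robot clear of everything.

- **Steps done:** I pressed the paddle until the clamp sprang open, pushed the carrier in with two spread fingers, and squeezed the handles from a 30° lean until the ratchet caught.
- **One correction:** The first squeeze dragged the carrier about 2 mm outward, leaving the edge about 3–4 mm past the line. I repeated the whole sequence in the same order, pushing it a little inside the line to allow for the drag.
- **Final checks on the edge:** The views do not fully agree:

| Measure | Edge relative to the line |
|---|---|
| Coil position, both cameras | about 0.3 mm outside |
| Coil position corrected by edge brightness | about 0.4 mm inside |
| Side-view corner | about 1.4 mm inside |
| Inner edge of the head (noisy) | about 2 mm inside |
| Colour threshold (biased by the dark front face) | about 2.5 mm inside |

- **Clamp and surroundings:** The handles stayed closed after I let go. The lamp was not touched. The two coil piles and the tin showed no shift in the top view (0 px). Measured forces on the tool stayed below about 20 N.

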